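# Feed the bar die into the guarded bench press with the push stick

## Robot

A 6-joint arm with a two-finger parallel gripper is mounted at the origin on the work surface. World frame = base frame: x ahead of the robot, y to its left, z up, the work surface at z = 0. Lengths are in m, angles in rad, forces in N, time in s.
With the tool pointing down it reaches from about 0.35 to 0.85 m from the base axis. Payload 8.1 kg.
Tool frame: the origin (TCP) lies midway between the tips of the shut fingers; the grasp point (between the pads) lies 19 mm behind it; z points along the fingers, x is the direction in which the jaws open and shut, and the axes are right-handed (so a half turn about z gives the same grasp; the last joint's range is limited). The gripper opens to 85 mm and grips with 20 to 120 N. Pads are 22 mm wide; open, the fingers measure 114 mm over their backs; the gripper's body (76 mm by 85 mm) begins 54 mm behind the grasp point. The pads swing forward as they close: fully open they stand 13 mm farther back than shut.
Start: joints at [-1.187, 0.13, 1.488, -0, 1.523, -0.085], TCP at [0.271, -0.535, 0.231] pointing down, gripper open.
Joint ranges: [-2.96, 2.96], [-0.89, 2.26], [0.02, 2.5], [-1.34, 4.48], [0, 2.73], [-2.66, 2.66]. Speed limits (rad/s): [2.39, 2.39, 2.79, 3.14, 3.14, 3.14].

## Interface

Orientations are given as a unit quaternion [x, y, z, w].
In Python, from rig import env gives the robot as it stands.
- The arm moves only by the tool step_arm, never from a script. Its argument "commands" is a list of rows, each an object with "travel": the shift along the world's x, y, z in units of 40 mm (1.0 is 40 mm), a list of three; "rot": the turn, a rotation vector about the world's x, y, z in units of 5 degrees (1.0 is 5 degrees), a list of three. A call has 1 to 10 rows; each row is the pose to reach, as a shift and turn from the pose measured when the call began; what a row does not reach only later rows make up. A row lasts 1/12 s, in which the tool goes at most 41.7 mm and 7.16 degrees, less where a joint would pass 70% of its speed; a pose out of reach is approached as far as the arm can. A call with a gripper value outside its range is refused whole. "fingers" is the closure, from -1 (fully open) to 1 (shut), set as the call begins (left out, the last holds). The fingers move at their own pace and stop on an object; "newtons" is the grip in N (left out, the last holds). Time passes only in rows, so rows that repeat a pose let the fingers close. It gives the time, the measured TCP pose, the force and the opening at its end, in the units of the state.
- env.get_state(): the state, without advancing time (a new reading comes with each control period).
- env.grab_frame(name): name is "side" or "top"; returns a dict with "image" (420x560x3 uint8, red, green, blue), "fx", "fy", "cx", "cy" (pixels), "k1" (the pictures are not rectified: a ray, as slopes to the right and down, at radius r is drawn at 1 + k1 r^2 times it, then the intrinsics apply), "rvec" (rotation vector, rad) and "tvec" (3), from world to camera coordinates, as OpenCV has them. Camera axes: x right, y down, z forward; pixel columns grow to the right and rows downward; lengths in m; the calibration is good to about 2 mm. A picture is of the moment at which its call begins. There is no depth.
- env.sign_off(): hands the job in, once; it reports no verdict.
Trained networks look in the newest picture that a camera, given by its name, has taken for a name from the list of things; names that differ only in an ending like _2 or _b are one class to them, and where a whole thing is asked for, a point or a joint stands for the part that bears it (a point fixed in the world has none). Each returns a list of dicts, best first, with "score" (0 to 1); they miss things now and then, are a little off and sometimes report something else, mostly with a low value. They report only what shows in the picture. A call takes as long as a camera call. They do not tell look-alikes from the thing itself.
- env.spot_in(query, camera): "extent" ([left, top, width, height] in pixels, round what is visible of it).
The state is a dict: "clock": time; "q": joint angles; "joint_vel": joint speeds; "effort": joint torques, N m; "tcp_pos": TCP position; "orientation": TCP orientation; "contact_force": force on the tool from outside, world axes, zero at the start; "moment": the same for the moment, N m; "gripper_width": opening from 0.0 (shut) to 1.0 (fully open).
Only numpy, scipy, OpenCV 4.12 (cv2) and the standard library are available. Lean on these libraries where they do the work, as an engineer would, in place of code of your own. Each camera call takes 0.05 s, during which the arm holds its last target.

## Task

Load the bar die into the bench press: set it down on the press's infeed plate in front of the guide rails, let go, then take the push stick off its rest and feed the die with it through the low opening under the guard, between the rails, until it is fully home against the end stop under the ram. Keep the fingers out of the guard, lay the stick back on its rest in both cradles afterwards, and leave the other things on the bench where they are.

Things in the scene. Friction and masses are not known exactly. Their poses are not given: they have to be found in the camera images.
- press: Grey bench-top C-frame air press, fixed, with a clear guard on an aluminium profile frame. Origin: at bench level under the ram; x is the feed direction (into the press), z up. Its level steel bed is 50 mm above the bench. Guard up to 279 mm, head and air cylinder up to 455 mm high. Die home: origin at x 0, y 0, z 50 mm, leading end against the end stop. The ram stays up, 54 mm above the bed.
- infeed (a point): Point on top of the open infeed plate of the press, on its centre line, where the die is set down; axes as the press. The plate is 140 mm wide (y), 50 mm above the bench and runs from 65 mm before this point to the guard 105 mm after it; the flared guide rails begin 47 mm after it.
- opening (a point): Middle of the foot of the feed opening, on the bed, in the plane of the clear front guard panel; axes as the press. Opening 100 mm wide, 48 mm high; the guard's posts reach 10 mm before it. Two guide rails 12 mm high begin flared 58 mm before it (about 90 mm apart inside), narrow to 54 mm apart here and run on parallel to the end stop.
- stop (a point): Middle of the foot of the end stop's face, on the bed, 108 mm beyond the opening, under the press head; axes as the press. The stop is rigid, 16 mm high, 54 mm wide. Fully home, the die's leading end touches it.
- die: Bar die, loose: rectangular steel block 66 mm long (its x), 50 mm wide (y), 24 mm high, with a narrow rectangular punch (40 x 14 mm, along x) standing 8 mm proud in the middle of its top. 0.4 to 0.65 kg. Origin: centre of its underside, z up. It goes in lengthwise, either end first. The infeed plate leaves room for fingers at its long sides.
- stick: Push stick, loose, 0.12-0.2 kg: white plastic bar 16 mm square along x; black rubber sleeve 25 mm square from x = -170 to -95 mm; at the other end a flat T-foot: front face x = +160 mm, 12 mm thick, 40 mm wide (y), z from -26 to +8 mm. Origin: bar's centre line, near the centre of mass, between the cradles when at rest; z up. At rest its foot points about the same way as the press's x.
- rest: Rest of the push stick, fixed: grey base plate 200 x 50 x 6 mm with two open-topped cradles at x = -75 and +75 mm, each 12 mm long, seats 32 mm above the bench and about 22 mm wide between cheeks that flare outward up to 48 mm. Origin: centre of the underside; x along the stick. The stick lying home has its origin 40 mm above the bench, on the centre line; the bar is free between the cradles.
- round_die: Bystander: round steel pellet die, 52 mm across, 40 mm high with its round punch. Origin under its centre.
- spanner: Bystander: steel spanner 160 mm long, lying flat.
- mortar: Bystander: white ceramic bowl 100 mm across, 55 mm high.
- beaker: Bystander: glass beaker 70 mm across, 90 mm high.
- wash_bottle: Bystander: white plastic bottle 66 mm across, 170 mm high.
- jar: Bystander: amber glass jar 56 mm across, 70 mm high.
Things that resemble listed ones, but are neither listed nor needed, are in the scene too. Leave any purple look-alike of the die alone. Leave any pink look-alike of the rest alone.

How it is judged:
By the outcome, as a careful person would: the job done as asked, in the order asked, and still so for the second after the job is handed in, with the robot touching nothing.
It also fails if it takes over 64 s, if anything falls off the work surface, if the arm or the gripper's body presses on something with over 40 N, if the wrist force passes 120 N, or if a joint passes its speed limit or range.

## Working session

There is one attempt and no reset: what is moved stays moved. The work goes in short steps, Python scripts to look and compute and a tool call to move; the robot and the scene stay as the last step left them, time stands still between calls to the robot, and variables do not carry over. Pictures are saved under pics/ and viewed, and the job is handed in when it is done.

Besides the shell and the picture viewer there is one more tool, called as name([rows], argument=value, ...), one row to a line, values as JSON. step_arm: Moves the arm, as the interface text tells. Its arguments: {"type":"object","properties":{"commands":{"type":"array"},"fingers":{"type":"number"},"newtons":{"type":"number"}},"required":["commands"]}

```bash
ls; mkdir -p pics; cat > h.py <<'E'
from rig import env
import numpy as np, cv2
def grab(n):
    f=env.grab_frame(n); return f
def save(f,name,box=None,s=1):
    im=f["image"][:,:,::-1]
    if box: x,y,w,h=box; im=im[y:y+h,x:x+w]
    if s!=1: im=cv2.resize(im,None,fx=s,fy=s,interpolation=cv2.INTER_CUBIC)
    cv2.imwrite("pics/"+name+".png",im)
def cam(f):
    R,_=cv2.Rodrigues(np.array(f["rvec"],float)); return R,np.array(f["tvec"],float).ravel()
def proj(f,P):
    P=np.atleast_2d(np.array(P,float));R,t=cam(f);c=P@R.T+t
    a=c[:,:2]/c[:,2:];r2=(a**2).sum(1,keepdims=True);a=a*(1+f["k1"]*r2)
    return a*[f["fx"],f["fy"]]+[f["cx"],f["cy"]]
def unproj(f,uv,z):
    uv=np.atleast_2d(np.array(uv,float));R,t=cam(f)
    d=(uv-[f["cx"],f["cy"]])/[f["fx"],f["fy"]];a=d.copy()
    for _ in range(30): a=d/(1+f["k1"]*(a**2).sum(1,keepdims=True))
    D=np.c_[a,np.ones(len(a))]@R; C=-R.T@t
    return C+D*((z-C[2])/D[:,2])[:,None]
E
python3 - <<'E'
from h import *
s=env.get_state();print(s)
for n in("top","side"):
    f=grab(n);save(f,n+"0");R,t=cam(f);print(n,-R.T@t,f["fx"],f["k1"])
    for k in["press","die","stick","rest","round_die","spanner","mortar","beaker","wash_bottle","jar"]:
        print(k,[(np.round(d["extent"]),round(d["score"],2)) for d in env.spot_in(k,n)][:4])
E
```

```text
pics
{'clock': 0.0, 'q': array([-1.18740224e+00,  1.31149110e-01,  1.48928627e+00,  2.34596652e-05,
        1.52300912e+00, -8.54153468e-02]), 'joint_vel': array([ 2.61088193e-03, -2.47966636e-05,  2.34107013e-05, -1.29890492e-03,
        6.66334921e-05, -9.54980579e-04]), 'effort': array([ 1.74594454e-03, -5.69387591e+01, -5.00550342e+01,  1.85681802e-04,
        1.48278050e-02, -4.76329819e-05]), 'tcp_pos': array([ 0.27090609, -0.53473868,  0.2302478 ]), 'orientation': array([ 8.52004174e-01, -5.23534173e-01, -7.37698537e-04, -5.59709814e-04]), 'contact_force': array([-0.54006406, -0.55728004, -0.14584521]), 'moment': array([-0.03093654,  0.00881905, -0.00212799]), 'gripper_width': 1.0009150296897062}
top [0.4210465  0.04091079 1.24043548] 379.9452491413993 -0.009663987025502939
press [(array([306., 121., 184.,  91.]), 0.95), (array([250., 175.,  21.,  15.]), 0.5)]
die [(array([271., 138.,  21.,  17.]), 0.85)]
stick [(array([163., 220., 104.,  25.]), 0.93)]
rest [(array([178., 274.,  60.,  31.]), 0.92), (array([192., 220.,  59.,  19.]), 0.7)]
round_die [(array([204., 163.,  13.,  2
[... 334 characters left out ...]
661998
press [(array([268.,  23., 118., 170.]), 0.95), (array([202., 227., 106.,  70.]), 0.31)]
die [(array([247., 203.,  23.,  18.]), 0.79), (array([234., 176.,  22.,  20.]), 0.69)]
stick [(array([205., 228., 101.,  72.]), 0.8)]
rest [(array([228., 240.,  67.,  52.]), 0.78), (array([246., 201.,  26.,  23.]), 0.71), (array([265., 292.,  72.,  51.]), 0.56)]
round_die []
spanner [(array([192., 178.,  14.,  37.]), 0.53)]
mortar [(array([196., 334.,  24.,  36.]), 0.16)]
beaker [(array([348., 171.,  22.,  43.]), 0.84), (array([268.,  26., 114., 164.]), 0.72)]
wash_bottle [(array([383., 137.,  14.,  48.]), 0.82), (array([137., 235.,  39.,  31.]), 0.18)]
jar [(array([198., 332.,  22.,  32.]), 0.6)]
```

View pics/top0.png

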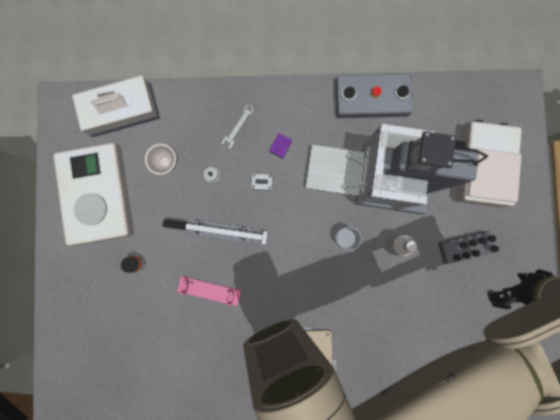

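View pics/side0.png

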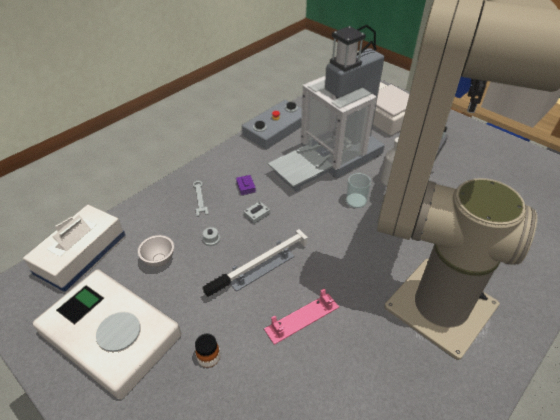

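```bash
python3 - <<'E'
import cv2
a=cv2.imread("pics/top0.png");cv2.imwrite("pics/top0c.png",cv2.resize(a[100:310,150:400],None,fx=3.1,fy=2.8,interpolation=cv2.INTER_CUBIC))
a=cv2.imread("pics/side0.png");cv2.imwrite("pics/side0c.png",cv2.resize(a[130:330,190:400],None,fx=3,fy=3,interpolation=cv2.INTER_CUBIC))
E
```

```text
(no output)
```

View pics/top0c.png

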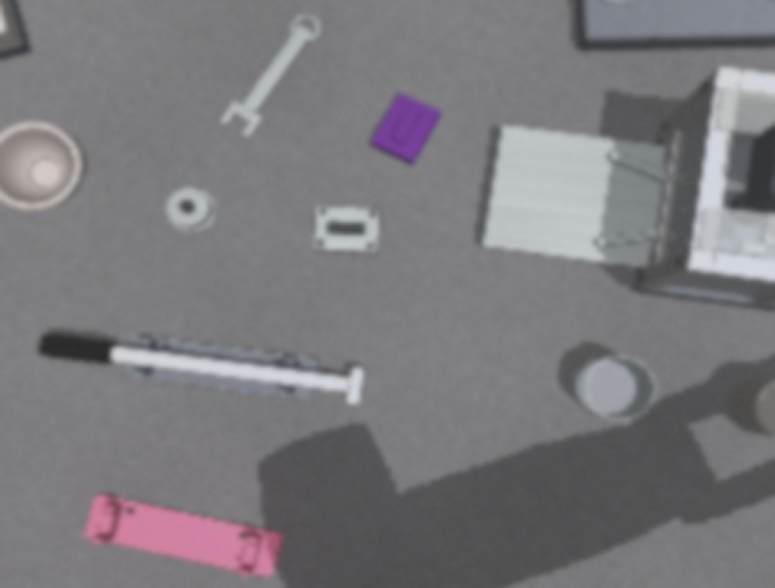

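View pics/side0c.png

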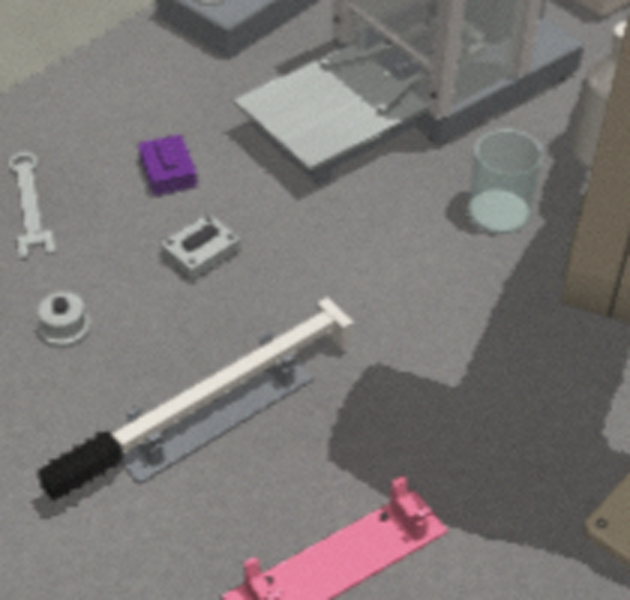

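The steel block at top (261,182) is the die, since it's silver with a dark punch. The purple one at (281,146) is the look-alike. The stick lies on the grey rest at (215,231), and the rest at (210,291) is the pink look-alike. Next I'll measure them.

```bash
cat > crop.py <<'E'
import cv2,sys
n,x,y,w,h,s,o=sys.argv[1:];x,y,w,h,s=map(int,(x,y,w,h,s))
a=cv2.imread(f"pics/{n}.png")[y:y+h,x:x+w];a=cv2.resize(a,None,fx=s,fy=s,interpolation=cv2.INTER_CUBIC)
for i in range(0,w,10): cv2.putText(a,str(x+i),(i*s,10),0,.35,(0,255,255),1); a[:5,i*s]=(0,0,255)
for i in range(10,h,10): cv2.putText(a,str(y+i),(0,i*s+4),0,.35,(0,255,255),1); 
cv2.imwrite(f"pics/{o}.png",a)
E
python3 crop.py top0 235 160 60 40 13 a1; python3 crop.py top0 300 120 130 95 6 a2; python3 crop.py top0 155 210 120 40 6 a3
python3 - <<'E'
from h import *
for n in("top","side"):
    f=grab(n);print(n,np.round(proj(f,[[0,0,0],[.3,0,0],[.6,0,0],[.271,-.535,.23],[.6,.3,0]]),1).tolist())
    if n=="top":print(unproj(f,[[261,182],[312,148],[307,188],[165,223],[266,237]],.05))
E
```

```text
top [[297.5, 365.1], [294.9, 270.4], [292.5, 178.4], [501.1, 284.7], [201.3, 180.7]]
[[ 0.58398564  0.1011402   0.05      ]
 [ 0.68851956 -0.06296641  0.05      ]
 [ 0.5613226  -0.04334922  0.05      ]
 [ 0.46217087  0.40506443  0.05      ]
 [ 0.41060331  0.08923449  0.05      ]]
side [[440.6, 306.4], [349.3, 246.0], [276.1, 197.5], [468.8, 108.4], [205.6, 249.4]]
```

View pics/a1.png

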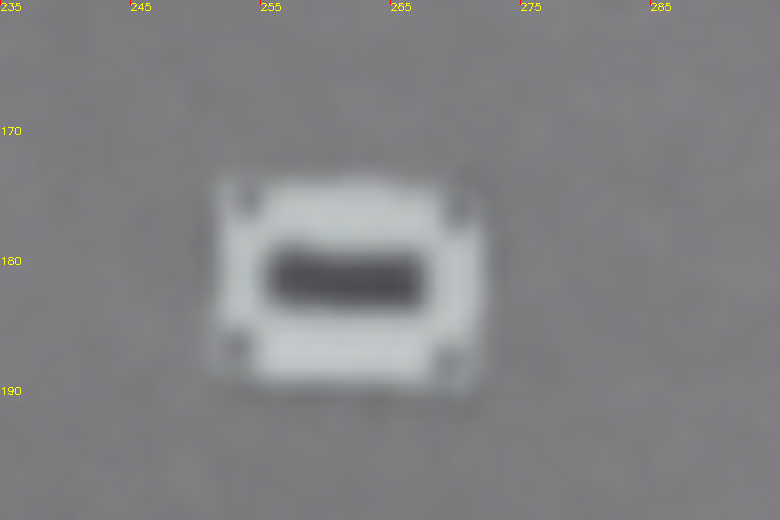

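View pics/a2.png

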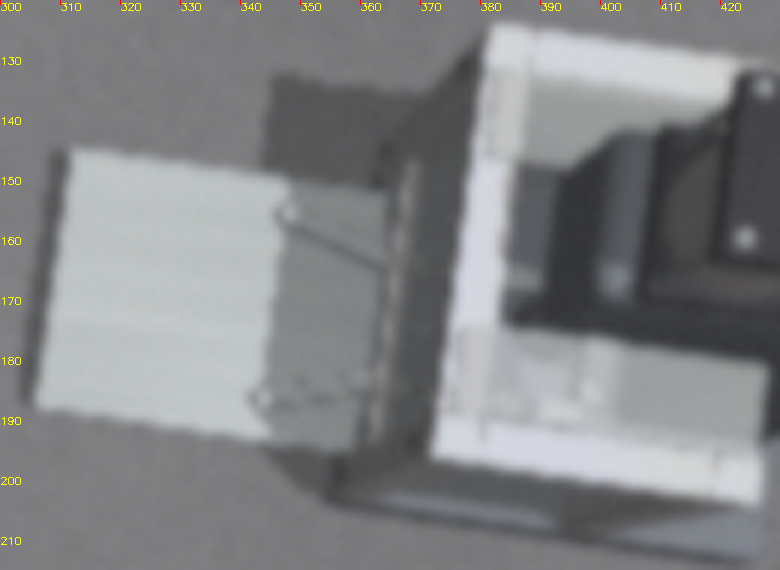

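View pics/a3.png

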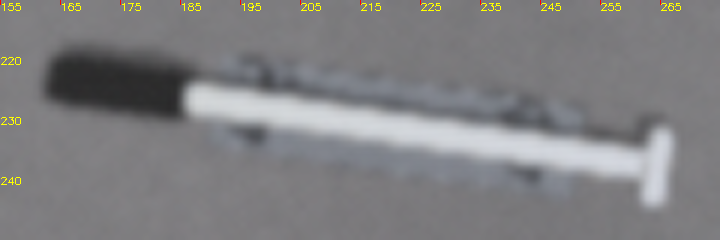

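```bash
cat > fit.py <<'E'
from h import *
from scipy.optimize import least_squares
from scipy.ndimage import map_coordinates
def edgefit(frames,segs,p0,z0=0.,half=3.,iters=8,free=(0,1,2)):
    """segs: list of (P,Q,camnames,sign) local coords; pose p=(x,y,yaw)"""
    p=np.array(p0,float)
    G={n:cv2.GaussianBlur(f["image"].astype(float).mean(2),(0,0),.7) for n,f in frames.items()}
    def W(p,L):
        c,s=np.cos(p[2]),np.sin(p[2]);L=np.atleast_2d(L)
        return np.c_[p[0]+c*L[:,0]-s*L[:,1],p[1]+s*L[:,0]+c*L[:,1],L[:,2]+z0]
    for it in range(iters):
        obs=[]
        for (P,Q,cams,sg) in segs:
            for n in cams:
                f=frames[n];t=np.linspace(.1,.9,15)[:,None]
                L=np.array(P)*(1-t)+np.array(Q)*t
                uv=proj(f,W(p,L));d=uv[-1]-uv[0];d/=np.linalg.norm(d);nn=np.array([-d[1],d[0]])
                s=np.arange(-half,half+.01,.2)
                for l,u in zip(L,uv):
                    q=u+s[:,None]*nn
                    v=map_coordinates(G[n],[q[:,1],q[:,0]],order=1);g=np.gradient(v,.2)
                    g=np.abs(g) if sg==0 else g*sg
                    w=g.clip(0)
                    k=w.argmax()
                    if w[k]<6: continue
                    m=np.abs(s-s[k])<1.; ss=(s[m]*w[m]).sum()/w[m].sum()
                    obs.append((n,l,u+ss*nn,nn))
        def res(p):
            r=[]
            for n in frames:
                o=[x for x in obs if x[0]==n]
                if not o: continue
                uv=proj(frames[n],W(p,np.array([x[1] for x in o])))
                r+=list(((uv-np.array([x[2] for x in o]))*np.array([x[3] for x in o])).sum(1))
            return np.array(r)
        sol=least_squares(res,p,loss="soft_l1",f_scale=.3,x_scale=[.01,.01,.05]);p=sol.x
    return p,np.sqrt(np.mean(res(p)**2)),len(obs)
def rect(a,b,c,d,z): return [((a,c,z),(b,c,z)),((b,c,z),(b,d,z)),((b,d,z),(a,d,z)),((a,d,z),(a,c,z))]
DIE=rect(-.033,.033,-.025,.025,.024)
def die_segs(c): return [(P,Q,c,0) for P,Q in DIE]
PL=[((-.065,-.07,.05),(-.065,.07,.05)),((-.065,-.07,.05),(.04,-.07,.05)),((-.065,.07,.05),(.04,.07,.05))]
def plate_segs(c): return [(P,Q,c,0) for P,Q in PL]
# stick, local z relative to bar centre
ST=[((-.09,.008,.008),(.145,.008,.008)),((-.09,-.008,.008),(.145,-.008,.008)),((.160,-.02,.008),(.160,.02,.008)),((.148,-.02,.008),(.160,-.02,.008)),((.148,.02,.008),(.160,.02,.008))]
def stick_segs(c): return [(P,Q,c,0) for P,Q in ST]
E
python3 - <<'E'
from fit import *
F={n:grab(n) for n in("top","side")}
def w(p):return np.round(p[0],4),"yawdeg %.2f"%np.degrees(p[0][2]),"rms %.2f n%d"%p[1:]
for cs in(["top"],["side"],["top","side"]):
    print(cs)
    print("die",w(edgefit(F,die_segs(cs),(.584,.101,-1.6))))
    print("plate",w(edgefit(F,plate_segs(cs),(.62,-.115,-1.7))))
    print("stick",w(edgefit(F,stick_segs(cs),(.437,.245,-1.73),z0=.04)))
f=F["top"]
E
```

```text
['top']
die (array([ 0.5906,  0.1006, -1.552 ]), 'yawdeg -88.93', 'rms 1.30 n60')
plate (array([ 0.6217, -0.1144, -1.7432]), 'yawdeg -99.88', 'rms 0.19 n45')
stick (array([ 0.436 ,  0.2473, -1.7412]), 'yawdeg -99.76', 'rms 0.52 n75')
['side']
die (array([ 0.5862,  0.1037, -1.5275]), 'yawdeg -87.52', 'rms 1.45 n60')
plate (array([ 0.6203, -0.116 , -1.7634]), 'yawdeg -101.03', 'rms 0.23 n45')
stick (array([ 0.4353,  0.2453, -1.7402]), 'yawdeg -99.71', 'rms 0.48 n75')
['top', 'side']
die (array([ 0.5893,  0.101 , -1.6634]), 'yawdeg -95.30', 'rms 1.43 n119')
plate (array([ 0.6213, -0.1151, -1.7471]), 'yawdeg -100.10', 'rms 0.27 n90')
stick (array([ 0.4357,  0.247 , -1.7401]), 'yawdeg -99.70', 'rms 0.67 n150')
```

```bash
python3 - <<'E'
from fit import *
F={n:grab(n) for n in("top","side")}
def w(p):return np.round(p[0],4),"yawdeg %.2f"%np.degrees(p[0][2]),"rms %.2f n%d"%p[1:]
f=F["top"];g=f["image"].astype(float).mean(2)
m=np.zeros(g.shape,np.uint8);m[170:195,245:278]=(g[170:195,245:278]>165)
pts=unproj(f,np.argwhere(m)[:,::-1],.024)[:,:2]
r=cv2.minAreaRect(pts.astype(np.float32)*1000);print("bright",r)
# punch: darkness-weighted
sub=(165-g[177:187,254:271]).clip(0);sub[sub<40]=0;yy,xx=np.mgrid[177:187,254:271]
c=[(sub*xx).sum()/sub.sum(),(sub*yy).sum()/sub.sum()];P=unproj(f,[c],.032);print("punch",c,P)
q=unproj(f,np.c_[xx.ravel(),yy.ravel()],.032)[:,:2]-P[0,:2];C=(q*sub.ravel()[:,None]).T@q;ev,V=np.linalg.eigh(C);print(np.degrees(np.arctan2(V[1,1],V[0,1])),np.sqrt(ev/sub.sum()*12))
PU=[(P_,Q,["top","side"],0) for P_,Q in rect(-.02,.02,-.007,.007,.032)]
for cs in(["top"],["side"]):
  for h in (1.5,2):
    print(cs,h,w(edgefit(F,die_segs(cs),(.584,.101,-1.65),half=h)), w(edgefit(F,[(a,b,cs,0) for a,b,_,_ in PU],(.584,.101,-1.65),half=h)))
v=f["image"][...,::-1].copy();v=cv2.resize(v[160:200,235:295],None,fx=13,fy=13,interpolation=cv2.INTER_CUBIC)
p=(P[0,0],P[0,1],np.radians(-95))
for z,a,b in((.024,.033,.025),(.032,.02,.007),(0,.033,.025)):
    cc,ss=np.cos(p[2]),np.sin(p[2])
    W=[[p[0]+cc*x-ss*y,p[1]+ss*x+cc*y,z] for x,y in((a,b),(a,-b),(-a,-b),(-a,b))]
    uv=((proj(f,W)-[235,160]+.5)*13).astype(int);cv2.polylines(v,[uv],True,(0,0,255),1)
cv2.imwrite("pics/ov1.png",v)
E
```

```text
bright ((590.7787475585938, 100.80110168457031), (61.355926513671875, 45.45298385620117), 88.56090545654297)
punch [np.float64(261.2674154753801), np.float64(181.19582482414341)] [[0.58902026 0.10113902 0.032     ]]
83.8574997892241 [0.01127818 0.03470164]
['top'] 1.5 (array([ 0.5899,  0.1012, -1.6601]), 'yawdeg -95.11', 'rms 0.33 n57') (array([ 0.5893,  0.1014, -1.7252]), 'yawdeg -98.85', 'rms 0.32 n60')
['top'] 2 (array([ 0.5899,  0.1012, -1.6656]), 'yawdeg -95.43', 'rms 0.46 n57') (array([ 0.5892,  0.1013, -1.7095]), 'yawdeg -97.95', 'rms 0.32 n60')
['side'] 1.5 (array([ 0.5898,  0.1002, -1.6182]), 'yawdeg -92.72', 'rms 0.48 n57') (array([ 0.587 ,  0.1022, -1.6665]), 'yawdeg -95.48', 'rms 0.53 n60')
['side'] 2 (array([ 0.5878,  0.1011, -1.6468]), 'yawdeg -94.36', 'rms 1.12 n60') (array([ 0.5871,  0.1022, -1.6601]), 'yawdeg -95.12', 'rms 0.58 n60')
```

View pics/ov1.png

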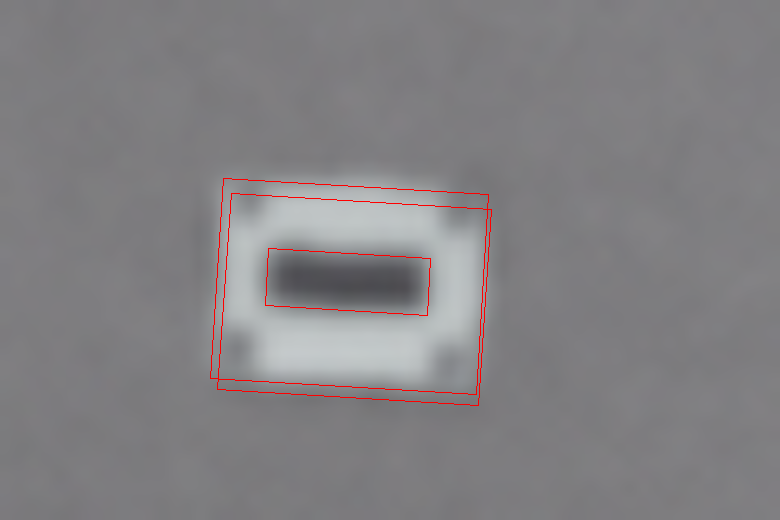

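step_arm([
  {"travel": [0.8,1,1],"rot": [0,0,1.4]},
  {"travel": [1.4,2,1.5],"rot": [0,0,2.8]},
  {"travel": [1.5,3,1.5],"rot": [0,0,4.2]},
  {"travel": [1.5,4,1.5],"rot": [0,0,5.6]},
  {"travel": [1.5,5,1.5],"rot": [0,0,7]},
  {"travel": [1.5,6,1.5],"rot": [0,0,8.4]},
  {"travel": [1.6,7,1.5],"rot": [0,0,9.8]},
  {"travel": [1.8,8,1.5],"rot": [0,0,10.6]},
  {"travel": [2.2,9,1.5],"rot": [0,0,11.5]},
  {"travel": [2.6,9.8,1.5],"rot": [0,0,11.5]},
], fingers=-1, newtons=60)

```text
clock: 2.23
tcp_pos: [0.3696, -0.1532, 0.2918]
orientation: [0.999, -0.047, 0.001, 0.0]
contact_force: [1.4, -0.1, 1.1]
gripper_width: 1.0
```

step_arm([
  {"travel": [0.6,0.8,0],"rot": [0,0,0]},
  {"travel": [1.2,1.6,0],"rot": [0,0,0]},
  {"travel": [2,2.4,-0.5],"rot": [0,0,0]},
  {"travel": [2.7,3.2,-1],"rot": [0,0,0]},
  {"travel": [3.4,4,-1.5],"rot": [0,0,0]},
  {"travel": [4.1,4.8,-2],"rot": [0,0,0]},
  {"travel": [4.8,5.6,-2.7],"rot": [0,0,0]},
  {"travel": [5.48,6.36,-3.5],"rot": [0,0,0]},
  {"travel": [5.48,6.36,-4.3],"rot": [0,0,0]},
  {"travel": [5.48,6.36,-4.7],"rot": [0,0,0]},
])

```text
clock: 3.07
tcp_pos: [0.5913, 0.1038, 0.1038]
orientation: [0.999, -0.046, 0.003, -0.0]
contact_force: [0.0, 0.9, 0.5]
gripper_width: 0.998
```

```bash
python3 - <<'E'
from h import *
s=env.get_state();print(s["clock"],s["tcp_pos"],s["orientation"],s["q"])
f=grab("side");save(f,"s1",(180,130,180,130),4)
E
```

```text
3.0667 [0.59131069 0.10383303 0.10382364] [ 9.98924974e-01 -4.62802428e-02  2.65082456e-03 -9.61535171e-05] [ 8.87588837e-02  2.19707034e-01  1.62637883e+00 -5.44580343e-04
  1.29022756e+00  1.81502183e-01]
```

View pics/s1.png

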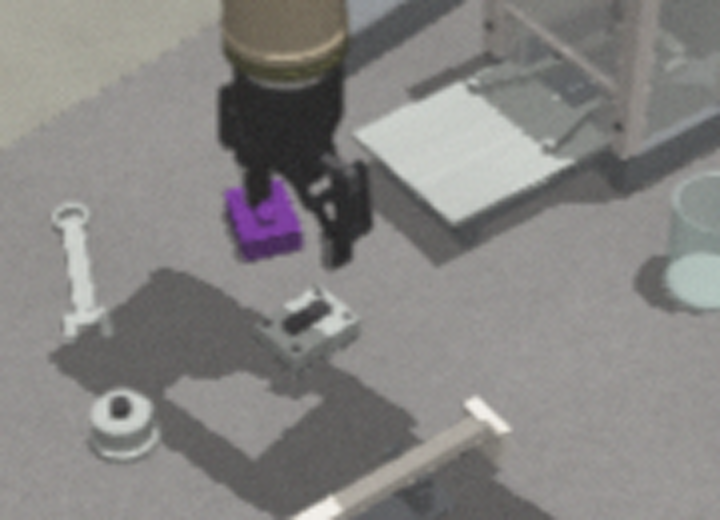

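step_arm([
  {"travel": [-0.06,-0.07,-0.4],"rot": [0,0,0]},
  {"travel": [-0.06,-0.07,-0.9],"rot": [0,0,0]},
  {"travel": [-0.06,-0.07,-1.4],"rot": [0,0,0]},
  {"travel": [-0.06,-0.07,-1.9],"rot": [0,0,0]},
  {"travel": [-0.06,-0.07,-2.2],"rot": [0,0,0]},
  {"travel": [-0.06,-0.07,-2.4],"rot": [0,0,0]},
  {"travel": [-0.06,-0.07,-2.5],"rot": [0,0,0]},
  {"travel": [-0.06,-0.07,-2.53],"rot": [0,0,0]},
  {"travel": [-0.06,-0.07,-2.53],"rot": [0,0,0]},
])

```text
clock: 3.87
tcp_pos: [0.5843, 0.1013, -0.0073]
orientation: [0.999, -0.046, -0.004, 0.0]
contact_force: [0.5, 0.1, 1.2]
gripper_width: 1.001
```

step_arm([
  {"travel": [0,0,0],"rot": [0,0,0]},
  {"travel": [0,0,0],"rot": [0,0,0]},
  {"travel": [0,0,0],"rot": [0,0,0]},
  {"travel": [0,0,0],"rot": [0,0,0]},
  {"travel": [0,0,0],"rot": [0,0,0]},
  {"travel": [0,0,0],"rot": [0,0,0]},
  {"travel": [0,0,0],"rot": [0,0,0]},
  {"travel": [0,0,0],"rot": [0,0,0]},
], fingers=1, newtons=70)

```text
clock: 4.53
tcp_pos: [0.5886, 0.1015, -0.0027]
orientation: [0.999, -0.046, 0.001, 0.0]
contact_force: [-0.3, -0.2, 16.2]
gripper_width: 0.571
```

step_arm([
  {"travel": [0,0,0.2],"rot": [0,0,0]},
  {"travel": [0,0,0.5],"rot": [0,0,0]},
  {"travel": [0,0,1],"rot": [0,0,0]},
  {"travel": [0,0,1.6],"rot": [0,0,0]},
  {"travel": [0,0,2.2],"rot": [0,0,0]},
  {"travel": [0,0,2.7],"rot": [0,0,0]},
  {"travel": [0,0,3],"rot": [0,0,0]},
  {"travel": [0,0,3],"rot": [0,0,0]},
  {"travel": [0,0,3],"rot": [0,0,0]},
])

```text
clock: 5.28
tcp_pos: [0.5887, 0.1015, 0.1176]
orientation: [0.999, -0.046, 0.001, -0.0]
contact_force: [-0.8, 0.4, -5.5]
gripper_width: 0.57
```

```bash
python3 - <<'E'
from h import *
s=env.get_state();print(s["clock"],s["tcp_pos"],s["orientation"],s["contact_force"],s["gripper_width"])
f=grab("side");save(f,"s2",(180,130,180,130),4)
f=grab("top");save(f,"t2",(230,130,140,90),5)
E
```

```text
5.2833 [0.58865664 0.10150141 0.11759313] [ 9.98928596e-01 -4.62655287e-02  1.07640044e-03 -5.63294775e-05] [-0.82946567  0.37280432 -5.49519736] 0.5704548740717276
```

View pics/s2.png

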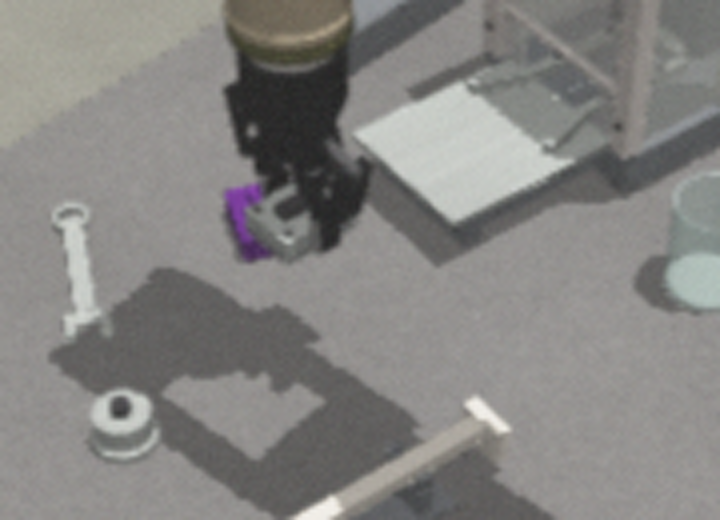

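View pics/t2.png

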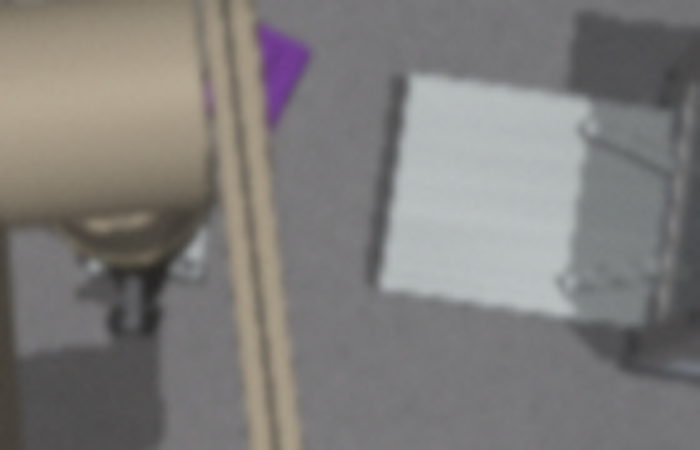

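step_arm([
  {"travel": [0.1,-0.6,0],"rot": [0,0,-0.1]},
  {"travel": [0.2,-1.4,0],"rot": [0,0,-0.3]},
  {"travel": [0.3,-2.3,0],"rot": [0,0,-0.5]},
  {"travel": [0.5,-3.2,0],"rot": [0,0,-0.7]},
  {"travel": [0.7,-4.1,0],"rot": [0,0,-0.94]},
  {"travel": [0.8,-4.8,0],"rot": [0,0,-0.94]},
  {"travel": [0.82,-5.2,0],"rot": [0,0,-0.94]},
  {"travel": [0.82,-5.42,-0.2],"rot": [0,0,-0.94]},
  {"travel": [0.82,-5.42,-0.5],"rot": [0,0,-0.94]},
  {"travel": [0.82,-5.42,-0.6],"rot": [0,0,-0.94]},
])

```text
clock: 6.22
tcp_pos: [0.6178, -0.1141, 0.0873]
orientation: [0.996, -0.087, -0.003, -0.001]
contact_force: [-1.3, 1.5, -5.5]
gripper_width: 0.572
```

step_arm([
  {"travel": [0,0,0],"rot": [0,0,0]},
  {"travel": [0,0,0],"rot": [0,0,0]},
])

```text
clock: 6.38
tcp_pos: [0.616, -0.1118, 0.0848]
orientation: [0.996, -0.086, -0.006, -0.001]
contact_force: [0.4, 0.3, -5.7]
gripper_width: 0.57
```

step_arm([
  {"travel": [0.1,-0.08,0],"rot": [0,0,0]},
  {"travel": [0.1,-0.08,0],"rot": [0,0,0]},
  {"travel": [0.1,-0.08,0],"rot": [0,0,0]},
  {"travel": [0.1,-0.08,0],"rot": [0,0,0]},
])

```text
clock: 6.72
tcp_pos: [0.6205, -0.1148, 0.0853]
orientation: [0.996, -0.086, -0.005, -0.001]
contact_force: [-0.4, 0.2, -5.3]
gripper_width: 0.572
```

```bash
python3 - <<'E'
from h import *
from scipy.spatial.transform import Rotation as R
s=env.get_state();print(s["clock"],s["tcp_pos"],s["orientation"],s["joint_vel"].round(3));M=R.from_quat(s["orientation"]).as_matrix();print(M.round(4))
f=grab("side");save(f,"s3",(200,120,180,130),4)
f=grab("top");save(f,"t3",(260,120,140,90),5)
E
```

```text
6.7167 [ 0.6205217  -0.11476     0.08534445] [ 0.99626495 -0.08618359 -0.00520153 -0.00121818] [-0.005 -0.002  0.002  0.001  0.    -0.001]
[[ 0.9851 -0.1717 -0.0102]
 [-0.1717 -0.9851  0.0033]
 [-0.0106 -0.0015 -0.9999]]
```

View pics/s3.png

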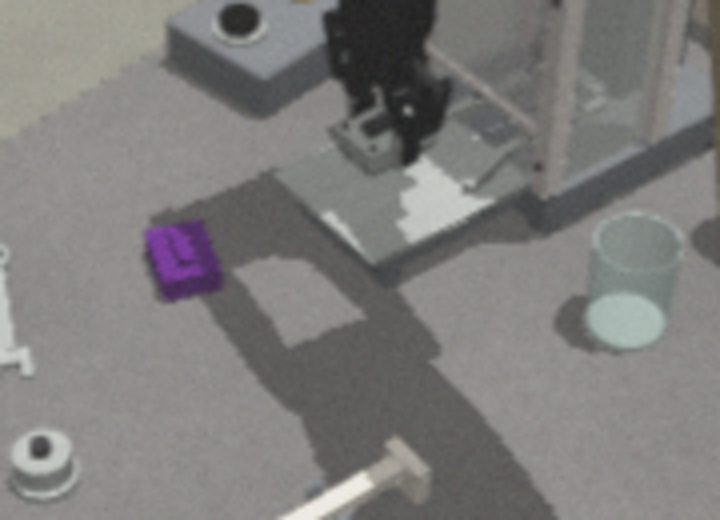

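step_arm([
  {"travel": [0.02,-0.01,-0.2],"rot": [-0.04,-0.12,-0.02]},
  {"travel": [0.02,-0.01,-0.4],"rot": [-0.04,-0.12,-0.02]},
  {"travel": [0.02,-0.01,-0.6],"rot": [-0.04,-0.12,-0.02]},
  {"travel": [0.02,-0.01,-0.7],"rot": [-0.04,-0.12,-0.02]},
  {"travel": [0.02,-0.01,-0.8],"rot": [-0.04,-0.12,-0.02]},
  {"travel": [0.02,-0.01,-0.86],"rot": [-0.04,-0.12,-0.02]},
  {"travel": [0.02,-0.01,-0.9],"rot": [-0.04,-0.12,-0.02]},
  {"travel": [0.02,-0.01,-0.91],"rot": [-0.04,-0.12,-0.02]},
  {"travel": [0.02,-0.01,-0.91],"rot": [-0.04,-0.12,-0.02]},
  {"travel": [0.02,-0.01,-0.91],"rot": [-0.04,-0.12,-0.02]},
])

```text
clock: 7.65
tcp_pos: [0.6215, -0.1154, 0.0493]
orientation: [0.996, -0.087, 0.0, 0.0]
contact_force: [0.9, -0.7, -5.3]
gripper_width: 0.574
```

step_arm([
  {"travel": [0,0,-0.02],"rot": [0,0,0]},
  {"travel": [0,0,-0.04],"rot": [0,0,0]},
  {"travel": [0,0,-0.05],"rot": [0,0,0]},
  {"travel": [0,0,-0.05],"rot": [0,0,0]},
])

```text
clock: 7.98
tcp_pos: [0.6216, -0.1155, 0.0475]
orientation: [0.996, -0.087, 0.001, 0.0]
contact_force: [0.2, 0.9, -4.6]
gripper_width: 0.571
```

step_arm([
  {"travel": [0,0,-0.01],"rot": [0,0,0]},
  {"travel": [0,0,-0.02],"rot": [0,0,0]},
  {"travel": [0,0,-0.03],"rot": [0,0,0]},
  {"travel": [0,0,-0.03],"rot": [0,0,0]},
])

```text
clock: 8.32
tcp_pos: [0.6217, -0.1155, 0.0474]
orientation: [0.996, -0.087, 0.001, 0.0]
contact_force: [-5.7, 2.3, 5.3]
gripper_width: 0.57
```

Contact: the vertical force changed sign. I'll release.

step_arm([
  {"travel": [0,0,0],"rot": [0,0,0]},
  {"travel": [0,0,0],"rot": [0,0,0]},
  {"travel": [0,0,0],"rot": [0,0,0]},
  {"travel": [0,0,0],"rot": [0,0,0]},
  {"travel": [0,0,0],"rot": [0,0,0]},
  {"travel": [0,0,0],"rot": [0,0,0]},
], fingers=-1)

```text
clock: 8.82
tcp_pos: [0.6218, -0.1155, 0.0474]
orientation: [0.996, -0.087, 0.001, 0.0]
contact_force: [0.1, -0.4, 0.1]
gripper_width: 0.998
```

step_arm([
  {"travel": [0,0,0.3],"rot": [0,0,0]},
  {"travel": [0,0,0.8],"rot": [0,0,0]},
  {"travel": [0,0,1.4],"rot": [0,0,0]},
  {"travel": [0,0,2],"rot": [0,0,0]},
  {"travel": [-0.4,0.6,2.4],"rot": [0,0,0]},
  {"travel": [-1,1.5,2.6],"rot": [0,0,0]},
  {"travel": [-1.6,2.5,2.6],"rot": [0,0,0]},
  {"travel": [-2.2,3.4,2.6],"rot": [0,0,0]},
  {"travel": [-2.6,4.3,2.6],"rot": [0,0,0]},
  {"travel": [-3,5.2,2.6],"rot": [0,0,0]},
])

```text
clock: 9.65
tcp_pos: [0.5024, 0.0898, 0.1526]
orientation: [0.996, -0.088, 0.001, 0.0]
contact_force: [0.4, 0.4, -0.2]
gripper_width: 0.995
```

```bash
python3 - <<'E'
from fit import *
s=env.get_state();print(s["clock"],s["tcp_pos"],s["orientation"])
F={n:grab(n) for n in("top","side")}
save(F["side"],"s4",(180,120,200,150),4);save(F["top"],"t4",(150,120,230,140),3)
def w(p):return np.round(p[0],4),"yawdeg %.2f"%np.degrees(p[0][2]),"rms %.2f n%d"%p[1:]
for cs in(["top"],["side"]):
  print(cs,w(edgefit(F,die_segs(cs),(.6215,-.1155,-1.745),z0=.05,half=1.5)),w(edgefit(F,[(a,b,cs,0) for a,b in rect(-.02,.02,-.007,.007,.032)],(.6215,-.1155,-1.745),z0=.05,half=1.5)))
E
```

```text
9.65 [0.50244525 0.08982573 0.15257284] [ 9.96154333e-01 -8.76051014e-02  1.37441956e-03  4.32287591e-05]
['top'] (array([ 0.625 , -0.1092, -1.6489]), 'yawdeg -94.47', 'rms 0.68 n48') (array([ 0.6227, -0.1143, -1.7684]), 'yawdeg -101.32', 'rms 0.27 n60')
['side'] (array([ 0.6212, -0.1176, -1.7775]), 'yawdeg -101.84', 'rms 0.65 n49') (array([ 0.6185, -0.1145, -1.3938]), 'yawdeg -79.86', 'rms 0.57 n60')
```

View pics/s4.png

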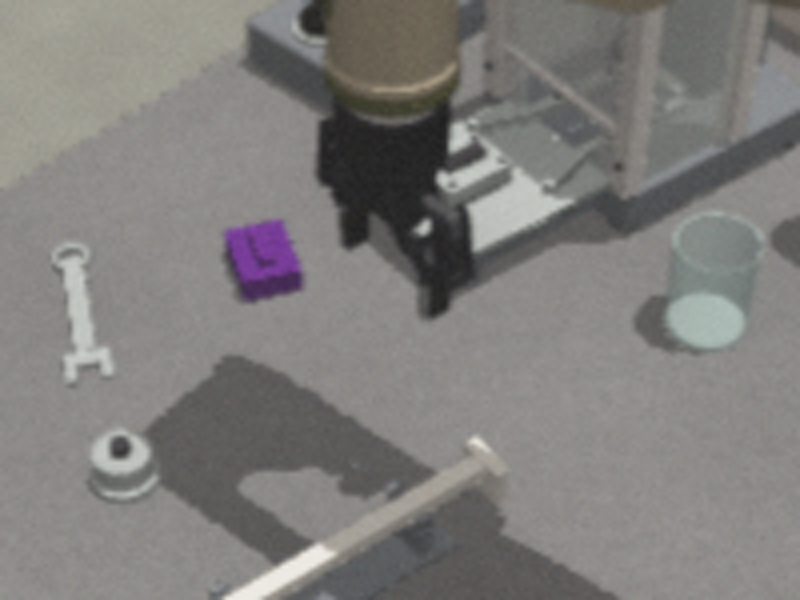

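View pics/t4.png

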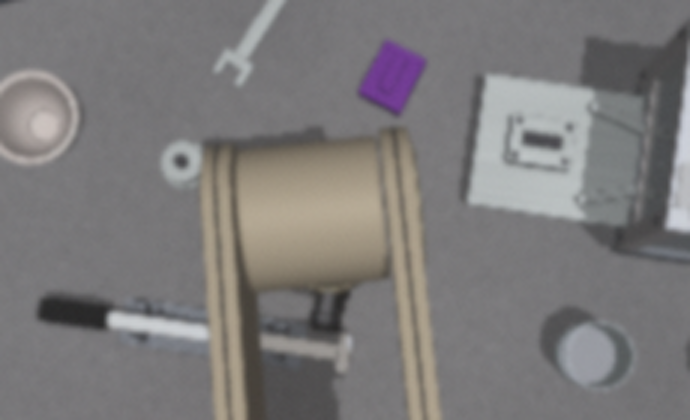

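The die sits centred on the infeed plate at top px (330,167). Next I'll go to the stick.

step_arm([
  {"travel": [-0.2,0.6,0],"rot": [0,0,0.07]},
  {"travel": [-0.5,1.4,0],"rot": [0,0,0.07]},
  {"travel": [-0.8,2.3,0],"rot": [0,0,0.07]},
  {"travel": [-1.1,3.2,0],"rot": [0,0,0.07]},
  {"travel": [-1.4,4,-0.3],"rot": [0,0,0.07]},
  {"travel": [-1.5,4.5,-0.8],"rot": [0,0,0.07]},
  {"travel": [-1.54,4.67,-1.2],"rot": [0,0,0.07]},
  {"travel": [-1.54,4.67,-1.5],"rot": [0,0,0.07]},
  {"travel": [-1.54,4.67,-1.5],"rot": [0,0,0.07]},
  {"travel": [-1.54,4.67,-1.5],"rot": [0,0,0.07]},
])

```text
clock: 10.58
tcp_pos: [0.4397, 0.2794, 0.0922]
orientation: [0.997, -0.082, 0.0, -0.0]
contact_force: [0.2, 0.7, -0.4]
gripper_width: 1.001
```

```bash
python3 - <<'E'
from h import *
from scipy.spatial.transform import Rotation as R
s=env.get_state();print(s["clock"],s["tcp_pos"],s["joint_vel"].round(2));M=R.from_quat(s["orientation"]).as_matrix();print(M.round(4))
f=grab("side");save(f,"s5",(180,180,180,130),4)
E
```

```text
10.5833 [0.43969882 0.27935579 0.09224882] [-0.01 -0.02 -0.02  0.    0.    0.  ]
[[ 9.866e-01 -1.633e-01  4.000e-04]
 [-1.633e-01 -9.866e-01  6.000e-04]
 [ 3.000e-04 -7.000e-04 -1.000e+00]]
```

View pics/s5.png

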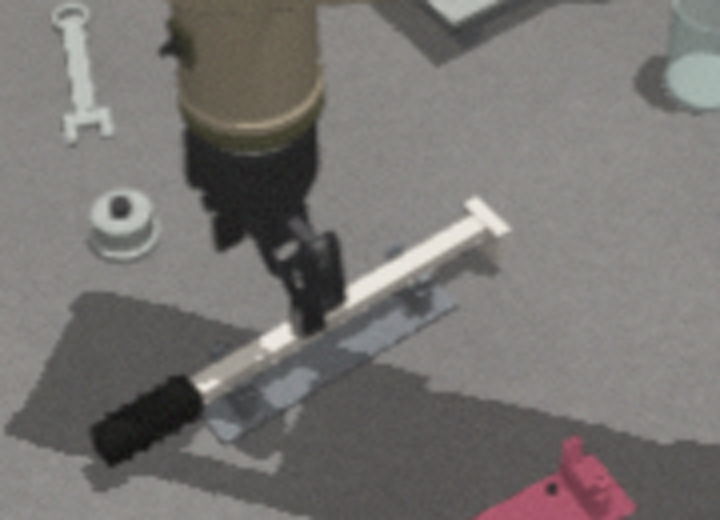

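step_arm([
  {"travel": [0.03,-0.07,-0.3],"rot": [0,0,-0.06]},
  {"travel": [0.03,-0.07,-0.6],"rot": [0,0,-0.06]},
  {"travel": [0.03,-0.07,-0.9],"rot": [0,0,-0.06]},
  {"travel": [0.03,-0.07,-1.2],"rot": [0,0,-0.06]},
  {"travel": [0.03,-0.07,-1.5],"rot": [0,0,-0.06]},
  {"travel": [0.03,-0.07,-1.7],"rot": [0,0,-0.06]},
  {"travel": [0.03,-0.07,-1.77],"rot": [0,0,-0.06]},
  {"travel": [0.03,-0.07,-1.8],"rot": [0,0,-0.06]},
  {"travel": [0.03,-0.07,-1.8],"rot": [0,0,-0.06]},
  {"travel": [0.03,-0.07,-1.8],"rot": [0,0,-0.06]},
])

```text
clock: 11.47
tcp_pos: [0.4421, 0.2771, 0.0217]
orientation: [0.996, -0.085, 0.001, -0.001]
contact_force: [-0.1, -0.1, -0.7]
gripper_width: 0.996
```

step_arm([
  {"travel": [0,0,0],"rot": [0,0,0]},
  {"travel": [0,0,0],"rot": [0,0,0]},
  {"travel": [0,0,0],"rot": [0,0,0]},
  {"travel": [0,0,0],"rot": [0,0,0]},
  {"travel": [0,0,0],"rot": [0,0,0]},
  {"travel": [0,0,0],"rot": [0,0,0]},
  {"travel": [0,0,0],"rot": [0,0,0]},
  {"travel": [0,0,0],"rot": [0,0,0]},
  {"travel": [0,0,0],"rot": [0,0,0]},
  {"travel": [0,0,0],"rot": [0,0,0]},
], fingers=1, newtons=60)

```text
clock: 12.3
tcp_pos: [0.4423, 0.2772, 0.022]
orientation: [0.996, -0.085, 0.001, -0.001]
contact_force: [-1.0, 0.4, 4.3]
gripper_width: 0.175
```

```bash
python3 - <<'E'
from h import *
from scipy.spatial.transform import Rotation as R
s=env.get_state();print(s["clock"],s["tcp_pos"],s["contact_force"],s["moment"],s["gripper_width"]);M=R.from_quat(s["orientation"]).as_matrix();print(M.round(4))
f=grab("side");save(f,"s6",(180,180,180,130),4)
E
```

```text
12.3 [0.44230477 0.27719021 0.02198865] [-1.02951947  0.42201054  4.2533095 ] [0.01035279 0.12864546 0.01442102] 0.17523611615311874
[[ 0.9857 -0.1688  0.0032]
 [-0.1688 -0.9857  0.0021]
 [ 0.0028 -0.0026 -1.    ]]
```

View pics/s6.png

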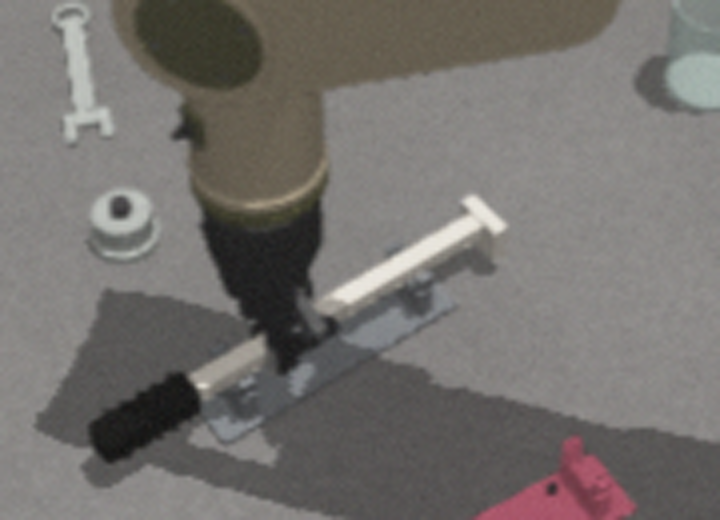

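step_arm([
  {"travel": [0,0,0.2],"rot": [0,0,0]},
  {"travel": [0,0,0.5],"rot": [0,0,0]},
  {"travel": [0,0,0.9],"rot": [0,0,0]},
  {"travel": [0,0,1.4],"rot": [0,0,0]},
  {"travel": [0,0,1.9],"rot": [0,0,0]},
  {"travel": [0,0,2.3],"rot": [0,0,0]},
  {"travel": [0,0,2.5],"rot": [0,0,0]},
  {"travel": [0,0,2.5],"rot": [0,0,0]},
  {"travel": [0,0,2.5],"rot": [0,0,0]},
])

```text
clock: 13.1
tcp_pos: [0.4424, 0.2772, 0.1222]
orientation: [0.996, -0.085, 0.002, -0.001]
contact_force: [0.8, -0.5, -2.4]
gripper_width: 0.177
```

```bash
python3 - <<'E'
from fit import *
from scipy.spatial.transform import Rotation as R
s=env.get_state();print(s["clock"],s["tcp_pos"],s["contact_force"],s["moment"],s["gripper_width"]);M=R.from_quat(s["orientation"]).as_matrix();print(M.round(4))
F={n:grab(n) for n in("top","side")};save(F["side"],"s7",(170,160,200,150),4);save(F["top"],"t7",(150,120,230,140),3)
E
```

```text
13.1 [0.44242726 0.27721765 0.12223079] [ 0.81773084 -0.45495302 -2.38574102] [0.10824411 0.03704501 0.06324196] 0.17657025074022936
[[ 0.9856 -0.1688  0.0039]
 [-0.1688 -0.9856  0.0024]
 [ 0.0034 -0.003  -1.    ]]
```

View pics/s7.png

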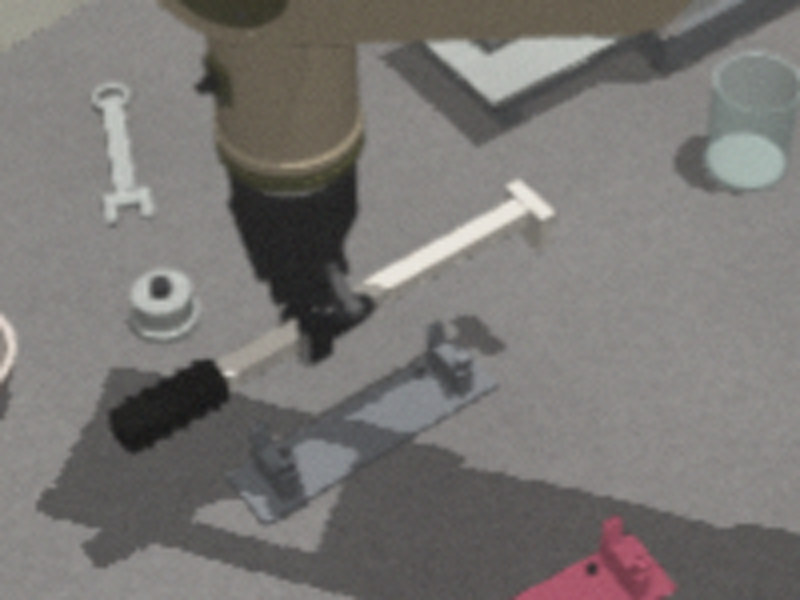

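View pics/t7.png

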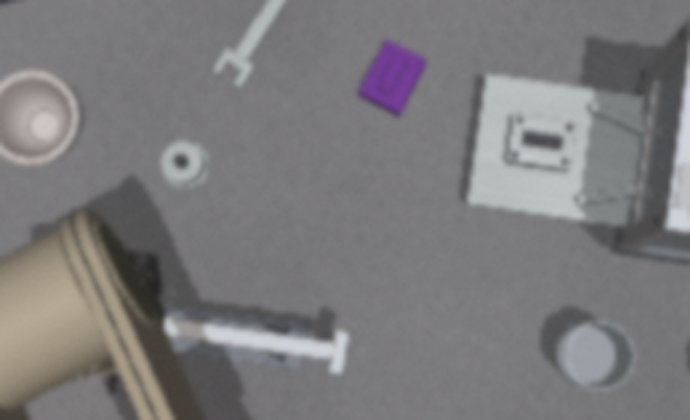

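```bash
python3 - <<'E'
from fit import *
F={n:grab(n) for n in("top","side")}
import pickle;pickle.dump(F,open("F7.pkl","wb"))
def w(p):return np.round(p[0],4),"yawdeg %.2f"%np.degrees(p[0][2]),"rms %.2f n%d"%p[1:]
S2=[((.02,.008,.008),(.145,.008,.008)),((.02,-.008,.008),(.145,-.008,.008))]+ST[2:]
d=np.array([-.1688,-.9856]);o=np.array([.4424,.2772])+.0309*d;print("expected",o)
for z0 in(.135,.14,.145):
  for cs in(["top"],["side"],["top","side"]):
    print(z0,cs,w(edgefit(F,[(a,b,cs,0) for a,b in S2],(o[0],o[1],-1.7404),z0=z0,half=2)))
cs=["top"];print(cs,w(edgefit(F,[(a,b,cs,0) for a,b in rect(-.02,.02,-.007,.007,.032)],(.6215,-.1155,-1.745),z0=.05,half=1.5)))
print(w(edgefit(F,plate_segs(cs),(.6215,-.1155,-1.745))))
print(np.round(proj(F["side"],[[.4423+.03*.17,.247,.14]]),1))
E
```

```text
expected [0.43718408 0.24674496]
0.135 ['top'] (array([ 0.4382,  0.2465, -1.7492]), 'yawdeg -100.22', 'rms 0.23 n75')
0.135 ['side'] (array([ 0.4381,  0.2417, -1.7337]), 'yawdeg -99.33', 'rms 0.16 n75')
0.135 ['top', 'side'] (array([ 0.4386,  0.2453, -1.7457]), 'yawdeg -100.02', 'rms 0.61 n150')
0.14 ['top'] (array([ 0.4381,  0.2462, -1.7486]), 'yawdeg -100.18', 'rms 0.25 n75')
0.14 ['side'] (array([ 0.435 ,  0.2454, -1.7343]), 'yawdeg -99.37', 'rms 0.15 n75')
0.14 ['top', 'side'] (array([ 0.4369,  0.2459, -1.7425]), 'yawdeg -99.84', 'rms 0.28 n150')
0.145 ['top'] (array([ 0.438 ,  0.246 , -1.7472]), 'yawdeg -100.11', 'rms 0.25 n75')
0.145 ['side'] (array([ 0.432 ,  0.2492, -1.7342]), 'yawdeg -99.36', 'rms 0.15 n75')
0.145 ['top', 'side'] (array([ 0.4362,  0.2475, -1.7426]), 'yawdeg -99.84', 'rms 0.79 n150')
['top'] (array([ 0.6227, -0.1143, -1.7756]), 'yawdeg -101.73', 'rms 0.25 n60')
(array([ 0.6216, -0.1144, -1.7467]), 'yawdeg -100.08', 'rms 0.19 n45')
[[252.7 235.1]]
```

step_arm([
  {"travel": [0.5,-0.3,0],"rot": [0,0,-0.05]},
  {"travel": [1.2,-0.7,0],"rot": [0,0,-0.05]},
  {"travel": [2,-1.2,0],"rot": [0,0,-0.05]},
  {"travel": [2.8,-1.6,0],"rot": [0,0,-0.05]},
  {"travel": [3.6,-2.1,0],"rot": [0,0,-0.05]},
  {"travel": [4.4,-2.6,0],"rot": [0,0,-0.05]},
  {"travel": [5.1,-3,0],"rot": [0,0,-0.05]},
  {"travel": [5.5,-3.2,0],"rot": [0,0,-0.05]},
  {"travel": [5.63,-3.28,0],"rot": [0,0,-0.05]},
  {"travel": [5.63,-3.28,0],"rot": [0,0,-0.05]},
])

```text
clock: 14.13
tcp_pos: [0.6668, 0.1443, 0.1189]
orientation: [0.996, -0.088, -0.001, -0.0]
contact_force: [0.3, 1.1, -1.8]
gripper_width: 0.177
```

step_arm([
  {"travel": [0,0,0],"rot": [0,0,0]},
  {"travel": [0,0,0],"rot": [0,0,0]},
  {"travel": [0,0,0],"rot": [0,0,0]},
])

```text
clock: 14.38
tcp_pos: [0.6655, 0.1453, 0.1185]
orientation: [0.996, -0.087, -0.001, -0.0]
contact_force: [-0.3, -0.0, -1.9]
gripper_width: 0.177
```

```bash
cat > st.py <<'E'
from fit import *
from scipy.spatial.transform import Rotation as R
s=env.get_state();print(round(s["clock"],2),s["tcp_pos"].round(4),"F",s["contact_force"].round(1),"M",s["moment"].round(2),round(s["gripper_width"],3));M=R.from_quat(s["orientation"]).as_matrix()
print("yaw %.2f"%np.degrees(np.arctan2(M[1,0],M[0,0])),"tz",M[:,2].round(4))
a=np.radians(-100.05);d=np.array([np.cos(a),np.sin(a)]);n=np.array([-d[1],d[0]]);I=np.array([.6215,-.1147])
e=s["tcp_pos"][:2]-I;print("press-frame rel infeed along %.4f lat %.4f face %.4f"%(e@d,e@n,e@d+.1909))
E
python3 st.py
```

```text
14.38 [0.6655 0.1453 0.1185] F [-0.3 -0.  -1.9] M [ 0.03 -0.03 -0.04] 0.177
yaw -10.00 tz [-2.3e-03  6.0e-04 -1.0e+00]
press-frame rel infeed along -0.2637 lat -0.0020 face -0.0728
```

step_arm([
  {"travel": [0.04,-0.01,-0.2],"rot": [0,0,0]},
  {"travel": [0.04,-0.01,-0.5],"rot": [0,0,0]},
  {"travel": [0.04,-0.01,-0.8],"rot": [0,0,0]},
  {"travel": [0.04,-0.01,-1.1],"rot": [0,0,0]},
  {"travel": [0.04,-0.01,-1.3],"rot": [0,0,0]},
  {"travel": [0.04,-0.01,-1.4],"rot": [0,0,0]},
  {"travel": [0.04,-0.01,-1.43],"rot": [0,0,0]},
  {"travel": [0.04,-0.01,-1.43],"rot": [0,0,0]},
  {"travel": [0.04,-0.01,-1.43],"rot": [0,0,0]},
])

```text
clock: 15.13
tcp_pos: [0.6676, 0.1449, 0.0618]
orientation: [0.996, -0.087, -0.001, -0.0]
contact_force: [0.8, -0.4, -1.5]
gripper_width: 0.176
```

```bash
python3 st.py; python3 - <<'E'
from fit import *
F={n:grab(n) for n in("top","side")};save(F["side"],"s8",(200,120,180,130),4);save(F["top"],"t8",(240,130,140,80),5)
E
```

```text
15.13 [0.6676 0.1449 0.0618] F [ 0.8 -0.4 -1.5] M [0.03 0.03 0.01] 0.176
yaw -10.00 tz [-1.4e-03  8.0e-04 -1.0e+00]
press-frame rel infeed along -0.2637 lat 0.0001 face -0.0728
```

View pics/s8.png

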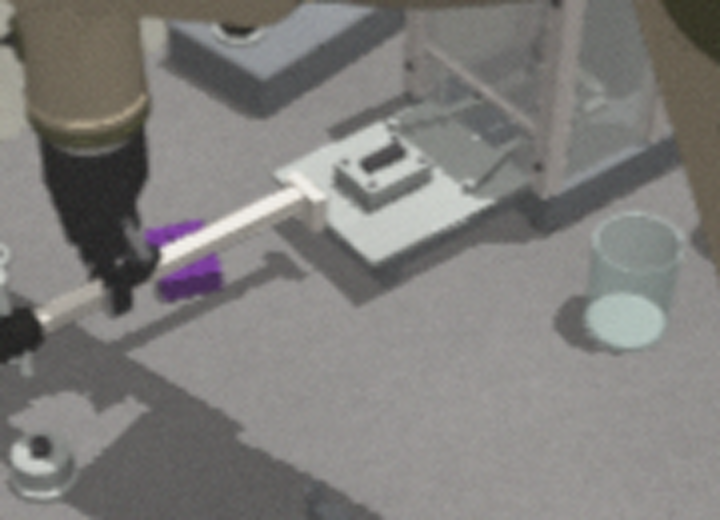

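View pics/t8.png

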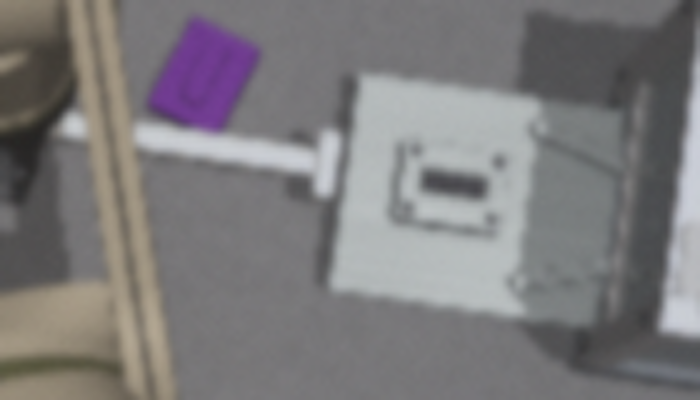

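step_arm([
  {"travel": [-0.035,-0.2,0],"rot": [0,0,0]},
  {"travel": [-0.07,-0.4,0],"rot": [0,0,0]},
  {"travel": [-0.11,-0.6,0],"rot": [0,0,0]},
  {"travel": [-0.14,-0.8,0],"rot": [0,0,0]},
  {"travel": [-0.17,-0.95,0],"rot": [0,0,0]},
  {"travel": [-0.19,-1.1,0],"rot": [0,0,0]},
  {"travel": [-0.22,-1.25,0],"rot": [0,0,0]},
  {"travel": [-0.25,-1.4,0],"rot": [0,0,0]},
  {"travel": [-0.28,-1.55,0],"rot": [0,0,0]},
  {"travel": [-0.3,-1.7,0],"rot": [0,0,0]},
])

```text
clock: 16.07
tcp_pos: [0.6557, 0.0768, 0.0624]
orientation: [0.996, -0.087, -0.0, -0.001]
contact_force: [-0.2, 3.8, -0.7]
gripper_width: 0.172
```

```bash
python3 st.py; python3 - <<'E'
from fit import *
F={n:grab(n) for n in("top","side")};save(F["side"],"s9",(200,120,180,130),4);save(F["top"],"t9",(240,130,140,80),5)
E
```

```text
16.07 [0.6557 0.0768 0.0624] F [-0.2  3.8 -0.7] M [ 0.63 -0.13 -0.02] 0.172
yaw -9.99 tz [-6.0e-04  1.2e-03 -1.0e+00]
press-frame rel infeed along -0.1945 lat 0.0003 face -0.0036
```

View pics/s9.png

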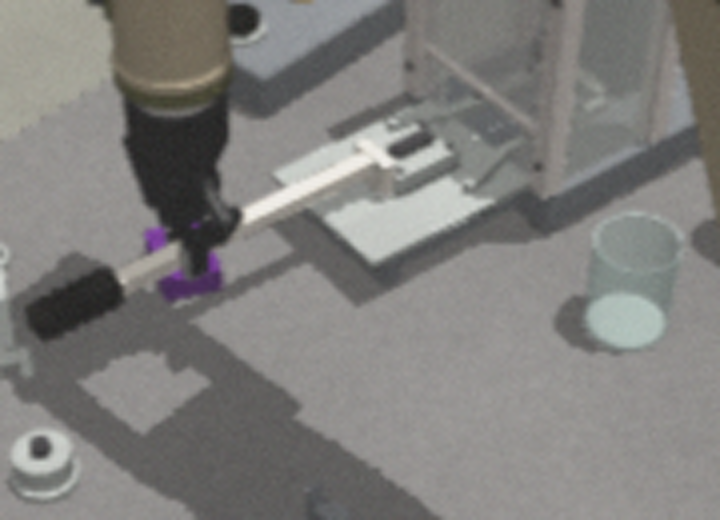

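View pics/t9.png

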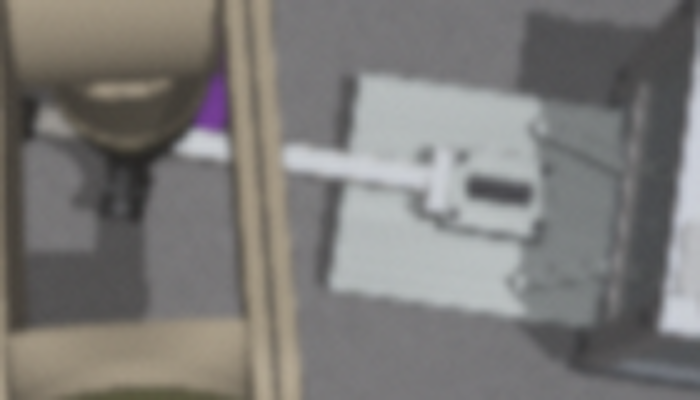

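step_arm([
  {"travel": [-0.02,-0.15,0],"rot": [0,0,0]},
  {"travel": [-0.05,-0.3,0],"rot": [0,0,0]},
  {"travel": [-0.08,-0.45,0],"rot": [0,0,0]},
  {"travel": [-0.11,-0.6,0],"rot": [0,0,0]},
  {"travel": [-0.13,-0.75,0],"rot": [0,0,0]},
  {"travel": [-0.16,-0.9,0],"rot": [0,0,0]},
  {"travel": [-0.19,-1.05,0],"rot": [0,0,0]},
  {"travel": [-0.21,-1.2,0],"rot": [0,0,0]},
  {"travel": [-0.24,-1.35,0],"rot": [0,0,0]},
  {"travel": [-0.27,-1.5,0],"rot": [0,0,0]},
])

```text
clock: 17.0
tcp_pos: [0.6447, 0.015, 0.0622]
orientation: [0.996, -0.088, -0.001, 0.0]
contact_force: [-0.5, 4.6, -1.6]
gripper_width: 0.175
```

```bash
python3 st.py; python3 - <<'E'
from fit import *
F={n:grab(n) for n in("top","side")};save(F["side"],"s10",(230,90,180,130),4)
E
```

```text
17.0 [0.6447 0.015  0.0622] F [-0.5  4.6 -1.6] M [ 0.68 -0.12  0.01] 0.175
yaw -10.05 tz [-0.0011  0.     -1.    ]
press-frame rel infeed along -0.1318 lat 0.0002 face 0.0591
```

View pics/s10.png

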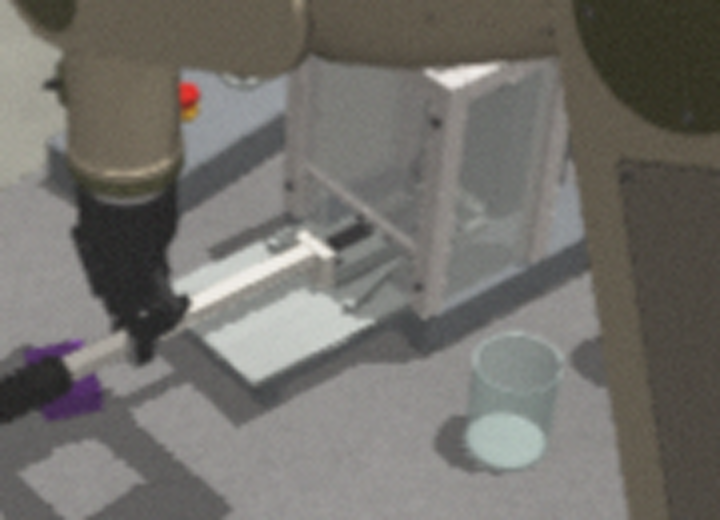

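step_arm([
  {"travel": [-0.02,-0.15,0],"rot": [0,0,0]},
  {"travel": [-0.05,-0.3,0],"rot": [0,0,0]},
  {"travel": [-0.08,-0.45,0],"rot": [0,0,0]},
  {"travel": [-0.11,-0.6,0],"rot": [0,0,0]},
  {"travel": [-0.13,-0.75,0],"rot": [0,0,0]},
  {"travel": [-0.16,-0.9,0],"rot": [0,0,0]},
  {"travel": [-0.19,-1.05,0],"rot": [0,0,0]},
  {"travel": [-0.21,-1.2,0],"rot": [0,0,0]},
  {"travel": [-0.24,-1.35,0],"rot": [0,0,0]},
  {"travel": [-0.27,-1.5,0],"rot": [0,0,0]},
])

```text
clock: 17.93
tcp_pos: [0.6336, -0.0466, 0.0621]
orientation: [0.996, -0.088, -0.001, 0.001]
contact_force: [0.5, 4.4, -0.6]
gripper_width: 0.172
```

```bash
python3 st.py; python3 - <<'E'
from fit import *
F={n:grab(n) for n in("top","side")};save(F["side"],"s11",(230,90,180,130),4);save(F["top"],"t11",(290,110,150,100),5)
E
```

```text
17.93 [ 0.6336 -0.0466  0.0621] F [ 0.5  4.4 -0.6] M [ 0.63 -0.14  0.03] 0.172
yaw -10.11 tz [-0.0015 -0.001  -1.    ]
press-frame rel infeed along -0.0692 lat 0.0000 face 0.1217
```

View pics/s11.png

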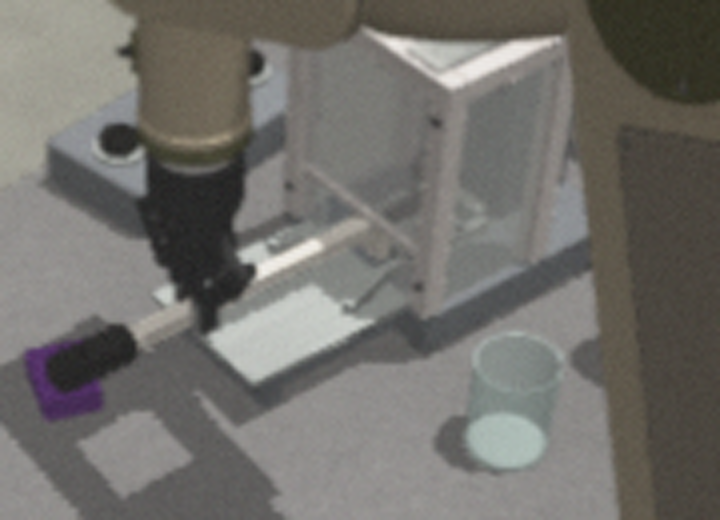

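step_arm([
  {"travel": [-0.01,-0.08,0],"rot": [0,0,0]},
  {"travel": [-0.03,-0.16,0],"rot": [0,0,0]},
  {"travel": [-0.04,-0.24,0],"rot": [0,0,0]},
  {"travel": [-0.055,-0.31,0],"rot": [0,0,0]},
  {"travel": [-0.065,-0.37,0],"rot": [0,0,0]},
  {"travel": [-0.075,-0.42,0],"rot": [0,0,0]},
  {"travel": [-0.08,-0.45,0],"rot": [0,0,0]},
  {"travel": [-0.085,-0.48,0],"rot": [0,0,0]},
])

```text
clock: 18.7
tcp_pos: [0.63, -0.0669, 0.0621]
orientation: [0.996, -0.089, -0.001, 0.001]
contact_force: [1.2, 4.4, -1.1]
gripper_width: 0.172
```

```bash
python3 st.py
```

```text
18.7 [ 0.63   -0.0669  0.0621] F [ 1.2  4.4 -1.1] M [ 0.68 -0.11  0.  ] 0.172
yaw -10.16 tz [-0.0017 -0.002  -1.    ]
press-frame rel infeed along -0.0486 lat 0.0001 face 0.1423
```

step_arm([
  {"travel": [-0.007,-0.03,0],"rot": [0,0,0]},
  {"travel": [-0.012,-0.06,0],"rot": [0,0,0]},
  {"travel": [-0.016,-0.09,0],"rot": [0,0,0]},
  {"travel": [-0.02,-0.12,0],"rot": [0,0,0]},
])

```text
clock: 19.03
tcp_pos: [0.6293, -0.0714, 0.0621]
orientation: [0.996, -0.089, -0.001, 0.001]
contact_force: [1.7, 12.3, -0.1]
gripper_width: 0.174
```

```bash
python3 st.py
```

```text
19.03 [ 0.6293 -0.0714  0.0621] F [ 1.7 12.3 -0.1] M [ 1.83 -0.21 -0.03] 0.174
yaw -10.16 tz [-0.0017 -0.0015 -1.    ]
press-frame rel infeed along -0.0439 lat 0.0001 face 0.1470
```

step_arm([
  {"travel": [-0.008,-0.03,0],"rot": [0,0,0]},
  {"travel": [-0.012,-0.06,0],"rot": [0,0,0]},
  {"travel": [-0.012,-0.06,0],"rot": [0,0,0]},
  {"travel": [-0.012,-0.06,0],"rot": [0,0,0]},
])

```text
clock: 19.37
tcp_pos: [0.6291, -0.0715, 0.0623]
orientation: [0.996, -0.088, -0.001, -0.001]
contact_force: [1.9, 13.5, 0.5]
gripper_width: 0.176
```

```bash
python3 st.py; python3 - <<'E'
from fit import *
F={n:grab(n) for n in("top","side")};save(F["side"],"s12",(250,90,140,110),5);save(F["top"],"t12",(310,110,130,100),6)
E
```

```text
19.37 [ 0.6291 -0.0715  0.0623] F [ 1.9 13.5  0.5] M [ 2.17 -0.25 -0.06] 0.176
yaw -10.11 tz [-0.0012  0.0017 -1.    ]
press-frame rel infeed along -0.0439 lat -0.0000 face 0.1470
```

View pics/s12.png

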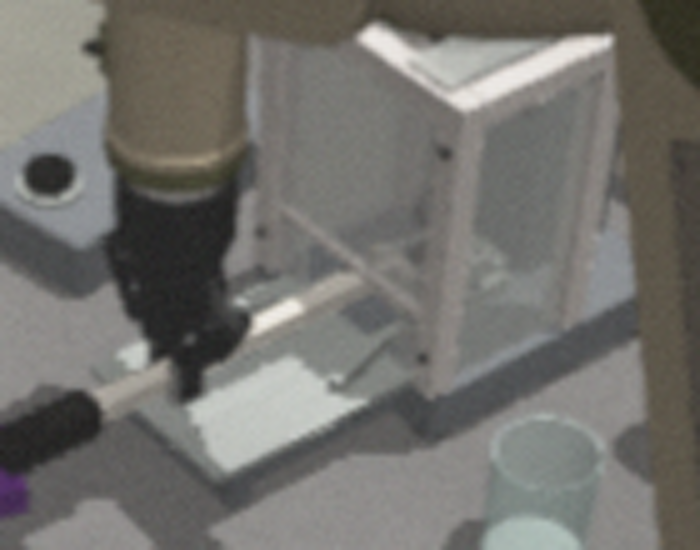

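View pics/t12.png

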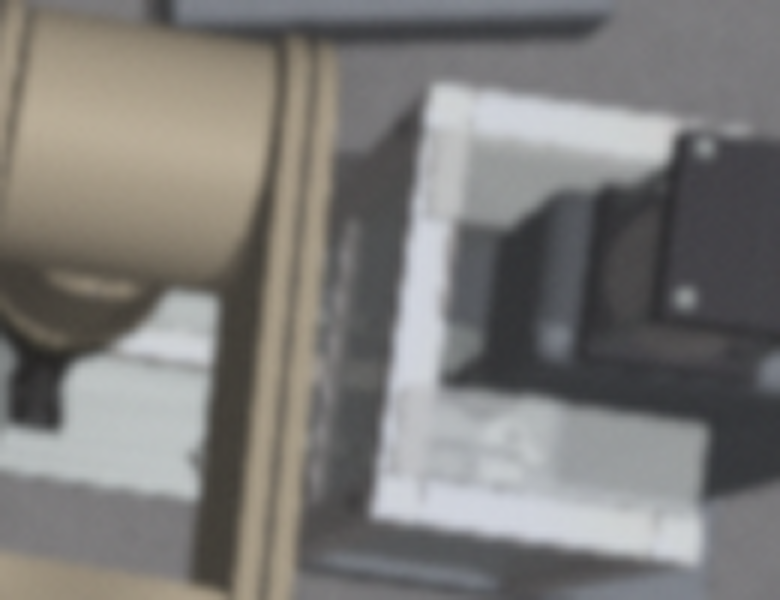

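step_arm([
  {"travel": [-0.01,-0.05,0],"rot": [0,0,0]},
  {"travel": [-0.015,-0.09,0],"rot": [0,0,0]},
  {"travel": [-0.02,-0.12,0],"rot": [0,0,0]},
  {"travel": [-0.02,-0.12,0],"rot": [0,0,0]},
  {"travel": [-0.02,-0.12,0],"rot": [0,0,0]},
])

```text
clock: 19.88
tcp_pos: [0.629, -0.0714, 0.0626]
orientation: [0.996, -0.087, -0.0, -0.004]
contact_force: [2.3, 24.2, 1.8]
gripper_width: 0.174
```

```bash
python3 st.py
```

```text
19.88 [ 0.629  -0.0714  0.0626] F [ 2.3 24.2  1.8] M [ 3.59 -0.38 -0.04] 0.174
yaw -10.00 tz [-1.0e-04  7.9e-03 -1.0e+00]
press-frame rel infeed along -0.0439 lat -0.0002 face 0.1470
```

The die doesn't move under 24 N, and the foot is exactly where "home" predicts. I'll retract straight back.

step_arm([
  {"travel": [0.035,0.2,0],"rot": [-0.09,0,0]},
  {"travel": [0.09,0.5,0],"rot": [-0.09,0,0]},
  {"travel": [0.18,1,0],"rot": [-0.09,0,0]},
  {"travel": [0.28,1.6,0],"rot": [-0.09,0,0]},
  {"travel": [0.4,2.3,0],"rot": [-0.09,0,0]},
  {"travel": [0.53,3,0],"rot": [-0.09,0,0]},
  {"travel": [0.65,3.7,0],"rot": [-0.09,0,0]},
  {"travel": [0.78,4.4,0],"rot": [-0.09,0,0]},
  {"travel": [0.87,4.9,0],"rot": [-0.09,0,0]},
  {"travel": [0.93,5.3,0],"rot": [-0.09,0,0]},
])

```text
clock: 20.72
tcp_pos: [0.6663, 0.1423, 0.0625]
orientation: [0.996, -0.087, 0.0, 0.0]
contact_force: [0.7, -0.6, -1.9]
gripper_width: 0.175
```

step_arm([
  {"travel": [0,0,0.3],"rot": [0,0,0]},
  {"travel": [0,0,0.8],"rot": [0,0,0]},
  {"travel": [0,0,1.3],"rot": [0,0,0]},
  {"travel": [0,0,1.5],"rot": [0,0,0]},
  {"travel": [0,0,1.5],"rot": [0,0,0]},
  {"travel": [0,0,1.5],"rot": [0,0,0]},
])

```text
clock: 21.22
tcp_pos: [0.6668, 0.1416, 0.123]
orientation: [0.996, -0.087, 0.001, 0.0]
contact_force: [-0.3, -0.6, -2.0]
gripper_width: 0.17
```

```bash
python3 st.py; python3 - <<'E'
from fit import *
F={n:grab(n) for n in("top","side")};save(F["side"],"s13",(260,90,120,100),6);save(F["top"],"t13",(300,110,130,100),6)
import pickle;pickle.dump(F,open("F13.pkl","wb"))
E
```

```text
21.22 [0.6668 0.1416 0.123 ] F [-0.3 -0.6 -2. ] M [ 0.07 -0.01 -0.04] 0.17
yaw -9.99 tz [ 1.4e-03 -9.0e-04 -1.0e+00]
press-frame rel infeed along -0.2603 lat -0.0001 face -0.0694
```

View pics/s13.png

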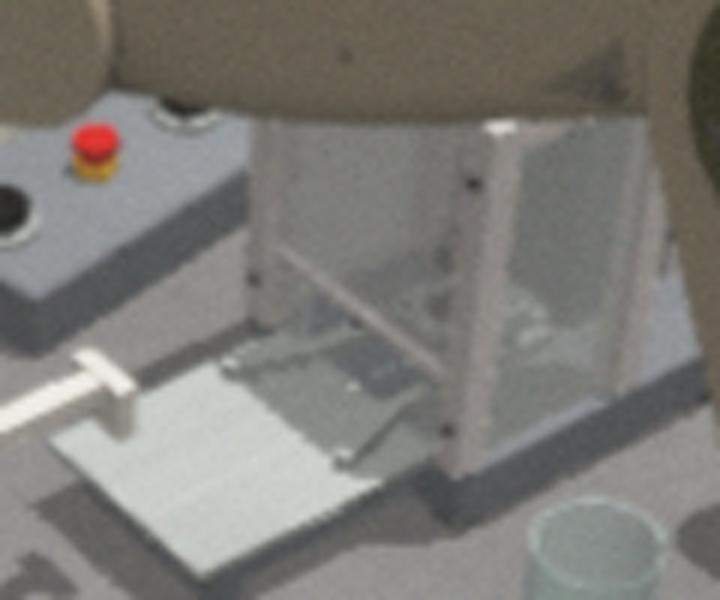

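View pics/t13.png

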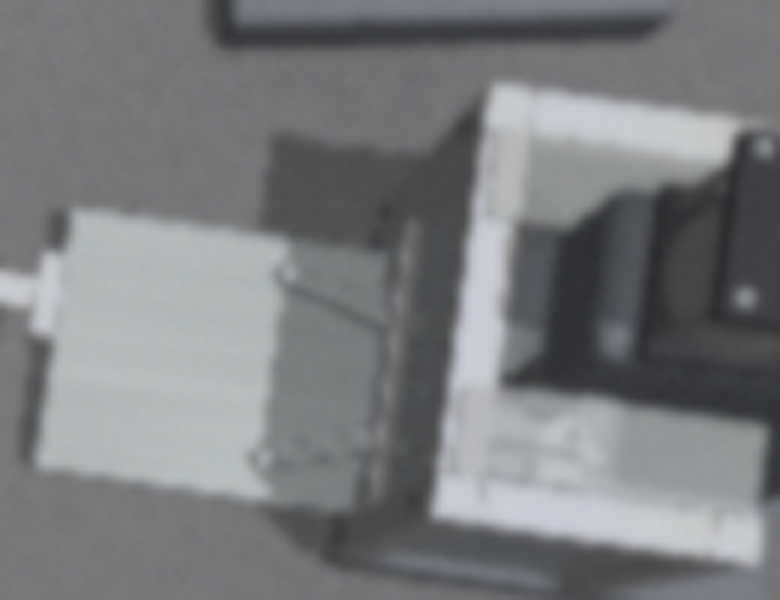

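```bash
python3 - <<'E'
from fit import *
import pickle
def w(p):return np.round(p[0],4),"yawdeg %.2f"%np.degrees(p[0][2]),"rms %.2f n%d"%p[1:]
F=pickle.load(open("F13.pkl","rb"))
S2=[((.03,.008,.008),(.145,.008,.008)),((.03,-.008,.008),(.145,-.008,.008))]+ST[2:]
a=np.radians(-99.99);d=np.array([np.cos(a),np.sin(a)]);o=np.array([.6668,.1416])+.0309*d;print(o)
for z0 in (.138,.141,.144):
  for cs in(["top"],["side"],["top","side"]): print(z0,cs,w(edgefit(F,[(a,b,cs,0) for a,b in S2],(o[0],o[1],-1.7453),z0=z0,half=2)))
F=grab("top");G=grab("side");FF={"top":F,"side":G};save(F,"t14",(150,200,130,60),6);save(G,"s14",(190,210,130,100),6)
RS=rect(-.1,.1,-.025,.025,.006)
for cs in(["top"],["side"],["top","side"]): print("rest",cs,w(edgefit(FF,[(a,b,cs,0) for a,b in RS],(.4357,.247,-1.7401),half=2)))
E
```

```text
[0.66143958 0.1111685 ]
0.138 ['top'] (array([ 0.6634,  0.113 , -1.7441]), 'yawdeg -99.93', 'rms 0.47 n75')
0.138 ['side'] (array([ 0.6617,  0.107 , -1.7312]), 'yawdeg -99.19', 'rms 0.46 n75')
0.138 ['top', 'side'] (array([ 0.6629,  0.1121, -1.7391]), 'yawdeg -99.64', 'rms 0.65 n149')
0.141 ['top'] (array([ 0.6629,  0.1133, -1.7448]), 'yawdeg -99.97', 'rms 0.50 n75')
0.141 ['side'] (array([ 0.659 ,  0.1098, -1.7309]), 'yawdeg -99.17', 'rms 0.46 n75')
0.141 ['top', 'side'] (array([ 0.6614,  0.112 , -1.7383]), 'yawdeg -99.60', 'rms 0.50 n149')
0.144 ['top'] (array([ 0.6625,  0.1136, -1.7456]), 'yawdeg -100.02', 'rms 0.49 n75')
0.144 ['side'] (array([ 0.6564,  0.1125, -1.7298]), 'yawdeg -99.11', 'rms 0.45 n75')
0.144 ['top', 'side'] (array([ 0.6606,  0.1128, -1.7395]), 'yawdeg -99.67', 'rms 0.61 n148')
rest ['top'] (array([ 0.7532,  2.1416, -1.8524]), 'yawdeg -106.13', 'rms nan n0')
rest ['side'] (array([ 0.433 ,  0.2338, -1.7923]), 'yawdeg -102.69', 'rms 0.96 n34')
rest ['top', 'side'] (array([ 0.4286,  0.2315, -1.8542]), 'yawdeg -106.24', 'rms 1.03 n44')
  return _methods._mean(a, axis=axis, dtype=dtype,
  ret = ret.dtype.type(ret / rcount)
```

View pics/t14.png

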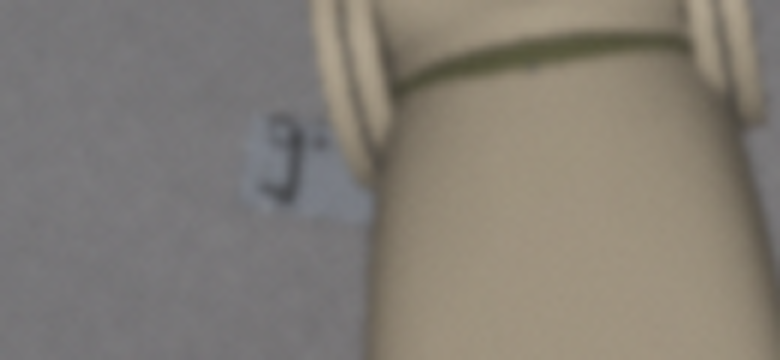

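View pics/s14.png

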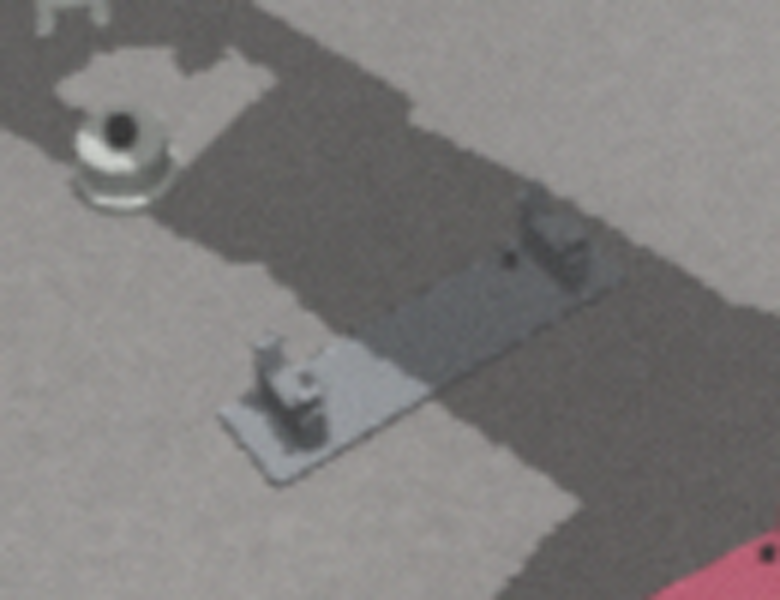

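step_arm([
  {"travel": [-0.5,0.3,0],"rot": [0,0,0.05]},
  {"travel": [-1.2,0.7,0],"rot": [0,0,0.05]},
  {"travel": [-2,1.2,0],"rot": [0,0,0.05]},
  {"travel": [-2.8,1.7,0],"rot": [0,0,0.05]},
  {"travel": [-3.6,2.2,0],"rot": [0,0,0.05]},
  {"travel": [-4.4,2.7,0],"rot": [0,0,0.05]},
  {"travel": [-5.1,3.1,0],"rot": [0,0,0.05]},
  {"travel": [-5.5,3.3,0],"rot": [0,0,0.05]},
  {"travel": [-5.61,3.39,0],"rot": [0,0,0.05]},
  {"travel": [-5.61,3.39,0],"rot": [0,0,0.05]},
])

```text
clock: 22.25
tcp_pos: [0.4396, 0.278, 0.1199]
orientation: [0.996, -0.084, -0.002, 0.001]
contact_force: [0.1, 0.0, -1.5]
gripper_width: 0.178
```

step_arm([
  {"travel": [0,0,0],"rot": [0,0,0]},
  {"travel": [0,0,0],"rot": [0,0,0]},
  {"travel": [0,0,0],"rot": [0,0,0]},
  {"travel": [0,0,0],"rot": [0,0,0]},
])

```text
clock: 22.58
tcp_pos: [0.4404, 0.2774, 0.1198]
orientation: [0.996, -0.084, -0.002, 0.001]
contact_force: [-0.5, -0.8, -1.0]
gripper_width: 0.174
```

```bash
python3 st.py
```

```text
22.58 [0.4404 0.2774 0.1198] F [-0.5 -0.8 -1. ] M [ 0.04 -0.02 -0.08] 0.174
yaw -9.68 tz [-0.0037 -0.0017 -1.    ]
press-frame rel infeed along -0.3545 lat -0.2468 face -0.1636
```

step_arm([
  {"travel": [0.05,0,-0.2],"rot": [0.02,-0.04,-0.01]},
  {"travel": [0.05,0,-0.5],"rot": [0.02,-0.04,-0.01]},
  {"travel": [0.05,0,-0.9],"rot": [0.02,-0.04,-0.01]},
  {"travel": [0.05,0,-1.3],"rot": [0.02,-0.04,-0.01]},
  {"travel": [0.05,0,-1.6],"rot": [0.02,-0.04,-0.01]},
  {"travel": [0.05,0,-1.72],"rot": [0.02,-0.04,-0.01]},
  {"travel": [0.05,0,-1.75],"rot": [0.02,-0.04,-0.01]},
  {"travel": [0.05,0,-1.75],"rot": [0.02,-0.04,-0.01]},
])

```text
clock: 23.25
tcp_pos: [0.4422, 0.2773, 0.0494]
orientation: [0.996, -0.085, -0.0, 0.0]
contact_force: [0.0, -0.0, -1.8]
gripper_width: 0.174
```

```bash
python3 st.py; python3 - <<'E'
from fit import *
F={n:grab(n) for n in("top","side")};save(F["side"],"s15",(180,190,150,120),5);save(F["top"],"t15",(150,200,130,60),6)
E
```

```text
23.25 [0.4422 0.2773 0.0494] F [ 0.  -0.  -1.8] M [0.07 0.03 0.01] 0.174
yaw -9.74 tz [-1.e-03 -3.e-04 -1.e+00]
press-frame rel infeed along -0.3546 lat -0.2450 face -0.1637
```

View pics/s15.png

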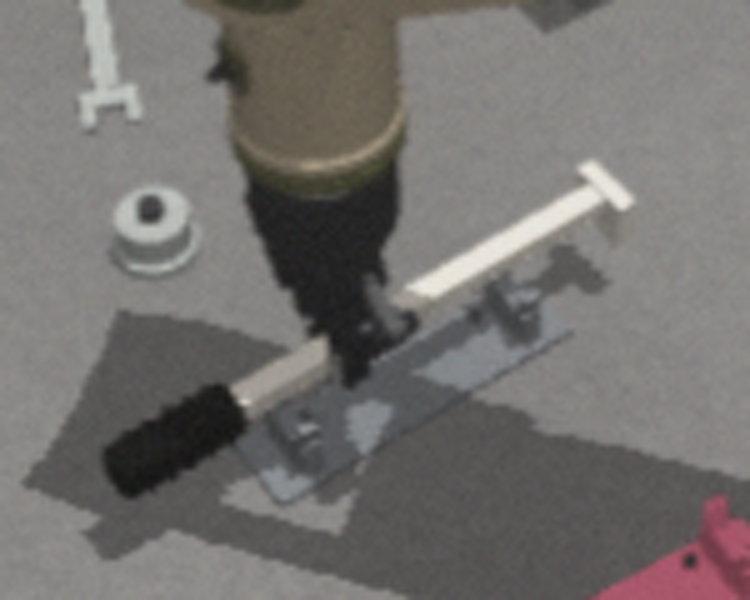

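step_arm([
  {"travel": [0,0,-0.1],"rot": [0,0,0]},
  {"travel": [0,0,-0.2],"rot": [0,0,0]},
  {"travel": [0,0,-0.3],"rot": [0,0,0]},
  {"travel": [0,0,-0.4],"rot": [0,0,0]},
  {"travel": [0,0,-0.5],"rot": [0,0,0]},
  {"travel": [0,0,-0.58],"rot": [0,0,0]},
  {"travel": [0,0,-0.63],"rot": [0,0,0]},
  {"travel": [0,0,-0.66],"rot": [0,0,0]},
  {"travel": [0,0,-0.66],"rot": [0,0,0]},
])

```text
clock: 24.1
tcp_pos: [0.4428, 0.2776, 0.0238]
orientation: [0.996, -0.085, 0.0, -0.0]
contact_force: [0.2, 1.2, -1.4]
gripper_width: 0.175
```

```bash
python3 st.py; python3 - <<'E'
from fit import *
F={n:grab(n) for n in("top","side")};save(F["side"],"s16",(180,190,150,120),5)
E
```

```text
24.1 [0.4428 0.2776 0.0238] F [ 0.2  1.2 -1.4] M [0.05 0.   0.08] 0.175
yaw -9.73 tz [ 4.e-04  3.e-04 -1.e+00]
press-frame rel infeed along -0.3551 lat -0.2444 face -0.1642
```

View pics/s16.png

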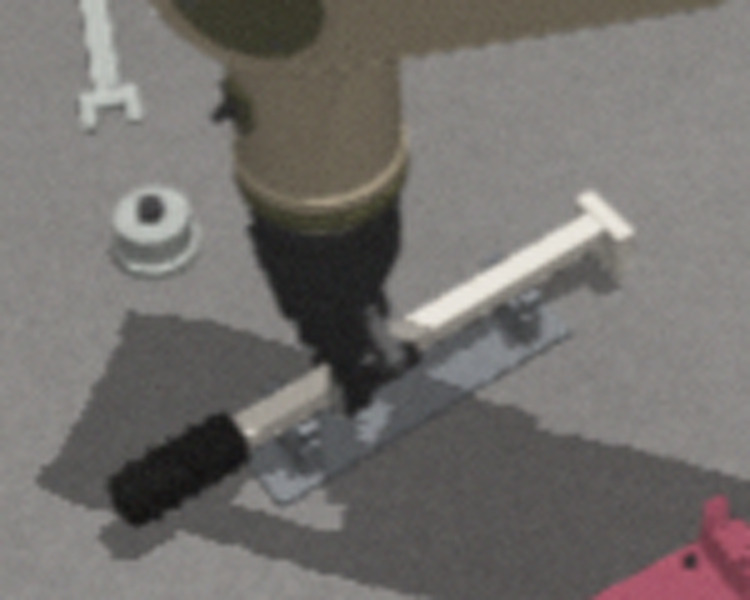

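Just above the seats. I'll go down the last 1.5 mm and release.

step_arm([
  {"travel": [-0.01,0,-0.02],"rot": [0,0,0]},
  {"travel": [-0.01,0,-0.03],"rot": [0,0,0]},
  {"travel": [-0.01,0,-0.04],"rot": [0,0,0]},
  {"travel": [-0.01,0,-0.04],"rot": [0,0,0]},
])

```text
clock: 24.53
tcp_pos: [0.4427, 0.2778, 0.0227]
orientation: [0.996, -0.085, 0.001, -0.0]
contact_force: [0.7, -0.0, -1.7]
gripper_width: 0.174
```

step_arm([
  {"travel": [0,0,0],"rot": [0,0,0]},
  {"travel": [0,0,0],"rot": [0,0,0]},
  {"travel": [0,0,0],"rot": [0,0,0]},
  {"travel": [0,0,0],"rot": [0,0,0]},
  {"travel": [0,0,0],"rot": [0,0,0]},
  {"travel": [0,0,0],"rot": [0,0,0]},
  {"travel": [0,0,0],"rot": [0,0,0]},
  {"travel": [0,0,0],"rot": [0,0,0]},
], fingers=-1)

```text
clock: 25.2
tcp_pos: [0.4427, 0.2778, 0.0227]
orientation: [0.996, -0.085, 0.001, -0.0]
contact_force: [-0.2, 0.2, 0.0]
gripper_width: 0.998
```

```bash
python3 st.py
```

```text
25.2 [0.4427 0.2778 0.0227] F [-0.2  0.2  0. ] M [-0.02  0.   -0.  ] 0.998
yaw -9.73 tz [ 1.2e-03  7.0e-04 -1.0e+00]
press-frame rel infeed along -0.3553 lat -0.2445 face -0.1644
```

Now straight up, then away toward −y so both cameras can see.

step_arm([
  {"travel": [0,0,0.3],"rot": [0,0,0]},
  {"travel": [0,0,0.8],"rot": [0,0,0]},
  {"travel": [0,0,1.5],"rot": [0,0,0]},
  {"travel": [0,0,2.3],"rot": [0,0,0]},
  {"travel": [0,0,3.2],"rot": [0,0,0]},
  {"travel": [0,0,4],"rot": [0,0,0]},
  {"travel": [0,0,4.8],"rot": [0,0,0]},
  {"travel": [0,-0.5,5.4],"rot": [0,0,0]},
  {"travel": [-0.3,-1.3,5.8],"rot": [0,0,0]},
  {"travel": [-0.6,-2.2,6],"rot": [0,0,0]},
])

```text
clock: 26.03
tcp_pos: [0.4194, 0.19, 0.2669]
orientation: [0.996, -0.084, 0.003, -0.001]
contact_force: [0.3, -0.8, -0.1]
gripper_width: 1.005
```

step_arm([
  {"travel": [-0.2,-0.9,0.3],"rot": [0,0,0]},
  {"travel": [-0.4,-1.8,0.6],"rot": [0,0,0]},
  {"travel": [-0.6,-2.7,0.8],"rot": [0,0,0]},
  {"travel": [-0.8,-3.6,1],"rot": [0,0,0]},
  {"travel": [-0.9,-4.5,1],"rot": [0,0,0]},
  {"travel": [-1,-5.4,1],"rot": [0,0,0]},
  {"travel": [-1,-6.3,1],"rot": [0,0,0]},
  {"travel": [-1,-7.2,1],"rot": [0,0,0]},
  {"travel": [-1,-8,1],"rot": [0,0,0]},
  {"travel": [-1,-8.5,1],"rot": [0,0,0]},
])

```text
clock: 26.87
tcp_pos: [0.3786, -0.1528, 0.3079]
orientation: [0.996, -0.085, 0.003, -0.001]
contact_force: [0.3, 0.5, 0.6]
gripper_width: 0.999
```

```bash
python3 st.py; python3 - <<'E'
from fit import *
F={n:grab(n) for n in("top","side")};save(F["side"],"s17");save(F["top"],"t17");save(F["side"],"s17c",(180,190,150,120),5)
save(F["side"],"s17p",(260,90,130,110),6)
def w(p):return np.round(p[0],4),"yawdeg %.2f"%np.degrees(p[0][2]),"rms %.2f n%d"%p[1:]
for cs in(["top"],["side"]): print("stick",cs,w(edgefit(F,stick_segs(cs),(.4357,.247,-1.7401),z0=.04)))
E
```

```text
26.87 [ 0.3786 -0.1528  0.3079] F [0.3 0.5 0.6] M [ 0.01 -0.    0.03] 0.999
yaw -9.73 tz [ 0.0069  0.0011 -1.    ]
press-frame rel infeed along 0.0799 lat -0.2325 face 0.2708
stick ['top'] (array([ 0.4384,  0.2469, -1.7489]), 'yawdeg -100.20', 'rms 0.31 n75')
stick ['side'] (array([ 0.4378,  0.2451, -1.7415]), 'yawdeg -99.78', 'rms 0.21 n75')
```

View pics/s17.png

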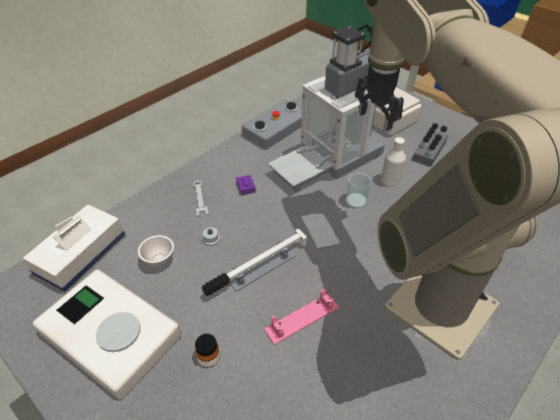

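View pics/t17.png

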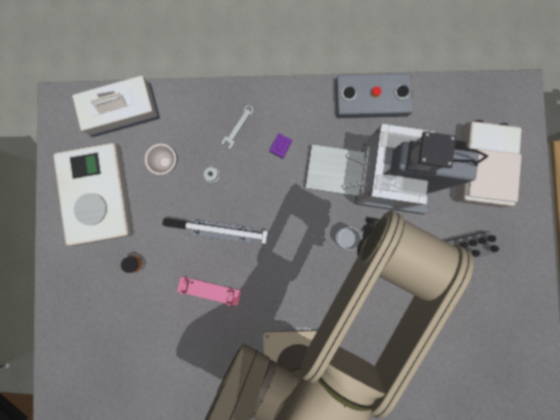

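View pics/s17c.png

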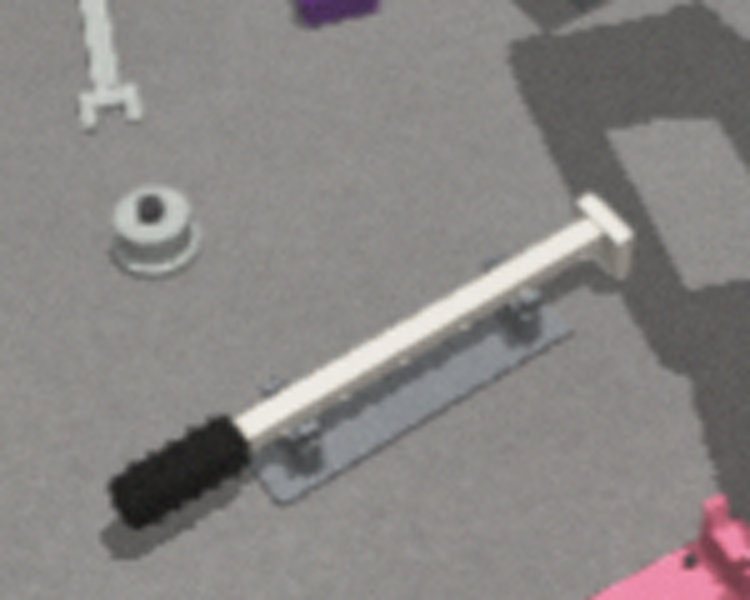

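View pics/s17p.png

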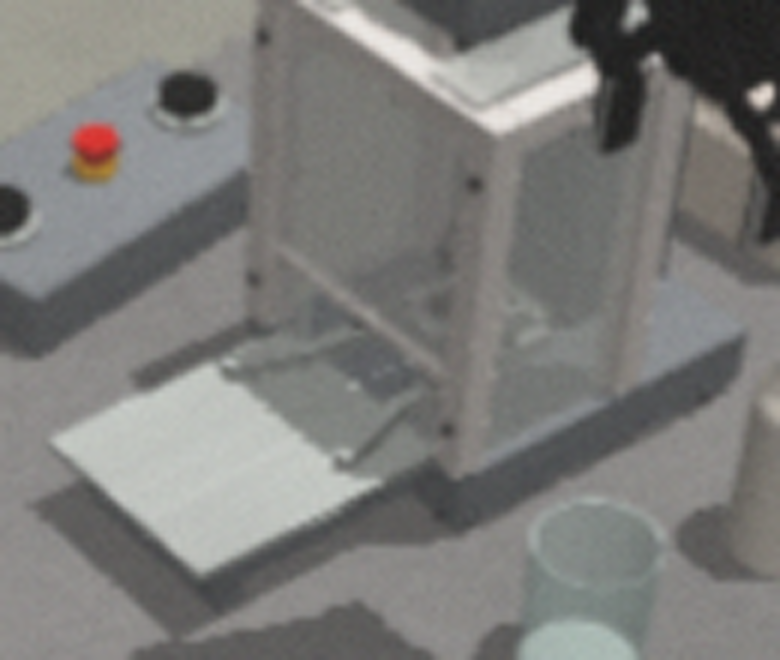

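```bash
python3 - <<'E'
from fit import *
f=grab("side");a=cv2.imread("pics/side0.png");b=f["image"][...,::-1]
x,y,w,h=300,110,75,65;s=5
al=np.radians(-100.05);d=np.array([np.cos(al),np.sin(al)]);n=np.array([-d[1],d[0]]);H=np.array([.6215,-.1147])+.180*d
out=[]
for im,dr in((a,0),(b,0),(b,1)):
    v=cv2.resize(im[y:y+h,x:x+w],None,fx=s*.7,fy=s*1.4*.7,interpolation=cv2.INTER_CUBIC);v=cv2.convertScaleAbs(v,alpha=1.6,beta=-60)
    if dr:
        for z,A,B in((.074,.033,.025),(.082,.02,.007)):
            P=[[*(H+d*p*A+n*q*B),z] for p,q in((1,1),(1,-1),(-1,-1),(-1,1))]
            uv=((proj(f,P)-[x,y]+.5)*[s*.7,s*.98]).astype(int);cv2.polylines(v,[uv],True,(0,0,255),1)
    out.append(v)
cv2.imwrite("pics/cmp.png",np.hstack(out));print(np.hstack(out).shape)
E
```

```text
(318, 786, 3)
```

View pics/cmp.png

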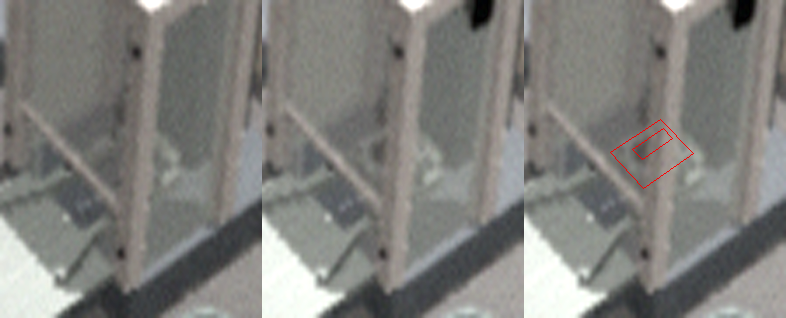

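```bash
python3 st.py; python3 -c "
from rig import env
print(env.sign_off())"
```

```text
27.02 [ 0.3789 -0.151   0.3075] F [ 0.2  0.1 -0.6] M [0.   0.03 0.03] 1.004
yaw -9.80 tz [ 0.0062  0.0024 -1.    ]
press-frame rel infeed along 0.0781 lat -0.2325 face 0.2690
the job is handed in; nothing more can be done
None
```

The bar die is in the press, pushed home against the end stop, and the push stick is back on its rest. I handed the job in at 27 s of the 64 s allowed.

**Sequence:** I set the steel die on the infeed plate and let go. I then took the stick by its bar between the cradles and pushed the die in with it. The fingers stayed about 150 mm outside the guard.

**Die home:** At the stop, the push force rose from about 4.5 N while sliding to 24 N without the die moving any further. The stick's foot was then 147 mm past the infeed point, which is where a fully home die should put it. The picture through the guard fits that position, but a guard post partly hides the die, so it is not sharp visual proof.

**Stick:** Both camera fits put it seated at its original height, about 2 mm to one side of where it started. That is within the slack of the cradle seats.

**Other things on the bench:** In the last pictures they looked unmoved, judged by eye only. I did not touch the purple die or the pink rest.

**Contacts and disagreements:**
- **Bench touch:** The fingertips touched the bench at about 16 N while gripping the die, because the arm overshot slightly on the way down.
- **Edge fits:** Some of the edge fits on the die disagreed by several degrees. I judged its alignment from the punch fit in the top view and from the pictures instead.

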